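# Wind up the jar vise with its loose crank

## Robot

A 6-joint arm with a two-finger parallel gripper is mounted at the origin on a cart in front of the work surface, level with it; the furniture and walls round the work are solid. World frame = base frame: x ahead of the robot, y to its left, z up, the work surface at z = 0. Lengths are in m, angles in rad, forces in N, time in s.
With the tool pointing down it reaches from about 0.35 to 0.775 m from the base axis. Payload 7.3 kg.
Tool frame: the origin (TCP) lies midway between the tips of the shut fingers; the grasp point (between the pads) lies 19 mm behind it; z points along the fingers, y is the direction in which the jaws open and shut (so a half turn about z gives the same grasp; the last joint's range is limited). The gripper opens to 92 mm and grips with 3 to 60 N. Pads are 19 mm wide; open, the fingers measure 130 mm over their backs; the gripper's body (75 mm by 190 mm) begins 47 mm behind the grasp point.
Start: joints at [-1.297, 0.342, 1.524, -0, 1.275, -0.146], TCP at [0.214, -0.479, 0.227] pointing down, gripper open.
Joint ranges: [-2.53, 2.53], [-0.77, 2.02], [0.04, 2.7], [-1, 4.14], [0.28, 2.66], [-3.11, 3.11]. Speed limits (rad/s): [2.57, 2.57, 3.14, 3.14, 3.14, 3.14].

## Interface

Orientations are given as [roll, pitch, yaw] about the fixed x, y, z axes, in that order (R = Rz(yaw) Ry(pitch) Rx(roll)).
In Python, from cell import status, eyes, job gives the robot as it stands.
- The arm moves only by the tool jog_arm, never from a script. Its argument "series" is a list of rows, each a list of 3 entries, a list of its own where there are three numbers: the gripper command: -1 is shut, 1 is fully open, values between are in proportion, then the shift along the tool's x, y, z in m, then the turn, a rotation vector about the tool's x, y, z in rad. In form: [[grip, [x, y, z], [ax, ay, az]], ...]. A call has 1 to 12 rows; each row is the pose to reach, as a shift and turn from the pose commanded when the call began, along the tool's axes at that moment; what a row does not reach only later rows make up. A row lasts 1/12 s, in which the tool goes at most 41.7 mm and 7.16 degrees, less where a joint would pass 70% of its speed; a pose out of reach is approached as far as the arm can. A call with a gripper value outside its range is refused whole. The fingers move at their own pace and stop on an object; "squeeze" is the grip in N (left out, the last holds). Time passes only in rows, so rows that repeat a pose let the fingers close. It gives the time, the measured TCP pose, the force and the opening at its end, in the units of the state.
- status.observe(): the state, without advancing time (a new reading comes with each control period).
- eyes.read_camera(name): name is "scene" or "top" or "wrist"; returns a dict with "img" (384x512x3 uint8, red, green, blue), "range_z" (384x512 float32, m along the optical axis (not along the pixel's ray), 0 where there is no reading), "camera_matrix" (3x3 intrinsics, pixels), "T" (4x4, takes a point from camera to world coordinates); the wrist camera has in their place "tool_from_camera" (4x4, takes a point from camera to tool coordinates, whose origin is the TCP and whose axes are the flange's). Camera axes: x right, y down, z forward; pixel columns grow to the right and rows downward; lengths in m; the calibration is good to about 2 mm. A picture is of the moment at which its call begins: read the wrist's pose just before it.
- job.hand_in(): hands the job in, once; it reports no verdict.
The state is a dict: "time": time; "qpos": joint angles; "qvel": joint speeds; "joint_efforts": joint torques, N m; "tool_pos": TCP position; "tool_rot": TCP orientation; "contact_force": force on the tool from outside, world axes, zero at the start; "torque": the same for the moment, N m; "opening": finger opening in m.
Only numpy, scipy, OpenCV 4.12 (cv2) and the standard library are available. Lean on these libraries where they do the work, as an engineer would, in place of code of your own. Each camera call takes 0.05 s, during which the arm holds its last target.

## Task

Fit the loose crank fully home on the square shaft end of the jar vise, then wind it clockwise (seen from above) until the sprung jaw pad meets the tin, and about a quarter turn more, so that the tin is held firmly without being crushed. Be gentle with the crank and shaft, never touch the tin, the moving jaw or the things standing around, and let go at the end, leaving the crank seated on the shaft.

Things in the scene. Friction and masses are not known exactly. Their poses are not given: they have to be found in the camera images.
- vise: Jar vise, fixed: a 320 x 130 mm base plate (12 mm thick) with a gear case (64 x 116 mm, top 88 mm above the worktop) at one end. Origin: on the worktop, under the nominal axis of the winding shaft that stands up from the gear case. x points along the plate to the sliding jaw, the tin and the fixed jaw. Jaws are 79 mm tall or less.
- shaft_place (a point): Nominal place of the winding shaft: axis of the shaft, on the flat top of its round collar (32 mm across), 100 mm above the worktop; axes as the vise's. The gear case was shimmed by hand, so the true axis is up to 2.5 mm off in x and in y. Above the collar stands the square end: 14 x 14 mm, 30 mm tall, the topmost 4 mm only 11 x 11 mm. The crank's foot rests on the collar when home.
- shaft (a joint): Angle of the winding shaft in rad, growing clockwise seen from above; at 0 the square's flats lie along the vise's x and y (to 0.03). Drives the sliding jaw towards the tin, 5 mm per rad (31.4 mm a turn). Friction about 0.30 N m: stays where it is left. Starts between 3.8 and 6.8; the pad meets the tin 1.1 to 1.7 turns later. No stop within reach.
- crank_hub (a point): Loose steel crank lying flat, foot down, about 0.23 kg. Point: centre of its square hub, 30 x 30 mm, 28 mm tall, half-way up. A square through-hole, 15.2 x 15.2 mm with 1 mm chamfer, runs along z. x points along the arm (16 mm wide, 9 thick, level with the foot) to the knob; hub faces are square to x, y. Fits on the shaft in four positions, a quarter turn apart; home, the shaft stands 2 mm proud.
- crank_foot (a point): Centre of the underside of the crank's hub (14 mm below crank_hub); same axes.
- crank_knob (a point): Centre of the crank's upright black knob: a round sleeve, 22 mm across and 42 mm tall, turning freely on its pin, axis parallel to the hub's, 60 mm from the hub's axis along the crank's x; its centre lies 32 mm above the crank's foot. Its own yaw means nothing.
- pad_face (a point): Centre of the rubber face (62 x 56 mm) of the sprung pad on the sliding jaw, 46 mm above the worktop. x points towards the tin and the fixed V-shaped jaw behind it.
- pad (a joint): How far the sprung pad has been pushed back into the jaw, in m: 0 when free, 0.016 at most, 3500 N/m. A quarter turn of the shaft after contact gives about 0.0075.
- tin: Round tin with a lid, 72 mm across, 94 mm tall, about 0.4 kg, standing loose on the vise's base plate, up to 2 mm clear of the fixed V-shaped jaw, about 187 mm from the shaft's axis; its top is 106 mm above the worktop. Origin: centre of its underside.
- salt: Bystander: salt shaker, 44 mm across, 90 mm tall. Origin at the underside. It and the crank may have changed places.
- pepper: Bystander: wooden pepper mill, 53 mm across, 152 mm tall. Origin at the underside.
- scissors: Bystander: scissors lying flat, 87 x 199 x 9 mm.
Mind the look-alikes: they are no part of the job. Leave any red look-alike of the part that bears crank_hub alone. There is more than one size of the tin; the job needs the smaller.

How it is judged:
By the outcome, as a careful person would: the job done as asked, in the order asked, and still so for the second after the job is handed in, with the robot touching nothing.
It also fails if it takes over 72 s, if anything falls off the work surface, if the arm or the gripper's body presses on something with over 40 N, if the wrist force passes 120 N, or if a joint passes its speed limit or range.

## Working session

There is one attempt and no reset: what is moved stays moved. The work goes in short steps, Python scripts to look and compute and a tool call to move; the robot and the scene stay as the last step left them, time stands still between calls to the robot, and variables do not carry over. Pictures are saved under pics/ and viewed, and the job is handed in when it is done.

Besides the shell and the picture viewer there is one more tool, called after "Emit:" in YAML: its name, and indented under it one key for each argument. jog_arm: Moves the arm, as the interface text tells. Its arguments: {"type":"object","properties":{"series":{"type":"array","items":{"type":"array"}},"squeeze":{"type":"number"}},"required":["series"]}

```bash
ls; mkdir -p pics; cat > h.py <<'E'
import numpy as np, cv2
from cell import status, eyes, job
E
python3 - <<'E'
from h import *
print(status.observe())
for n in ("scene","top","wrist"):
    c=eyes.read_camera(n)
    cv2.imwrite(f"pics/a_{n}.png",cv2.cvtColor(c["img"],cv2.COLOR_RGB2BGR)); np.savez(f"a_{n}.npz",**c)
    print(n,c["camera_matrix"].tolist(),c.get("T",c.get("tool_from_camera")).round(4).tolist())
E
```

```text
pics
{'time': 0.0, 'qpos': array([-1.29699866e+00,  3.42692274e-01,  1.52499741e+00, -2.20699767e-05,
        1.27538248e+00, -1.46008321e-01]), 'qvel': array([-3.10530602e-04,  8.36381836e-04, -1.34511573e-03,  7.26909758e-05,
       -2.24778500e-04, -1.99551966e-04]), 'joint_efforts': array([-1.73971748e-03, -4.31248677e+01, -2.44217080e+01,  7.14927656e-02,
        5.59950457e-02, -1.28082343e-04]), 'tool_pos': array([ 0.21388359, -0.47902493,  0.2260676 ]), 'tool_rot': array([-3.14012581e+00, -1.94374913e-04,  4.19812290e-01]), 'contact_force': array([ 0.16746227, -0.02903621, -0.00032586]), 'torque': array([ 0.01285043, -0.01903007, -0.04970285]), 'opening': 0.0921435773160343}
scene [[369.0033247581517, 0.0, 253.6883690398023], [0.0, 369.0033247581517, 187.87319740337682], [0.0, 0.0, 1.0]] [[-0.7679, -0.4331, 0.4719, 0.1111], [-0.6405, 0.5252, -0.5602, 0.6572], [-0.0052, -0.7325, -0.6808, 0.7775], [0.0, 0.0, 0.0, 1.0]]
top [[459.83044578483026, 0.0, 255.65483838905723], [0.0, 459.83044578483026, 183.23994233740893], [0.0, 0.0, 1.0]] [[0.0124, -0.9979, 0.0631, 0.4816], [-0.9999, -0.0119, 0.0085, 0.09], [-0.0078, -0.0632, -0.998, 1.4219], [0.0, 0.0, 0.0, 1.0]]
wrist [[291.8654085432442, 0.0, 257.1140644493223], [0.0, 291.8654085432442, 193.28042508775425], [0.0, 0.0, 1.0]] [[-0.0002, -0.9641, -0.2657, 0.0723], [1.0, -0.0001, -0.0004, 0.0012], [0.0004, -0.2657, 0.9641, -0.1576], [0.0, 0.0, 0.0, 1.0]]
```

View pics/a_scene.png

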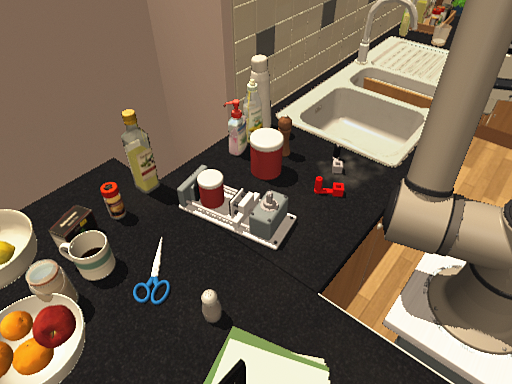

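View pics/a_top.png

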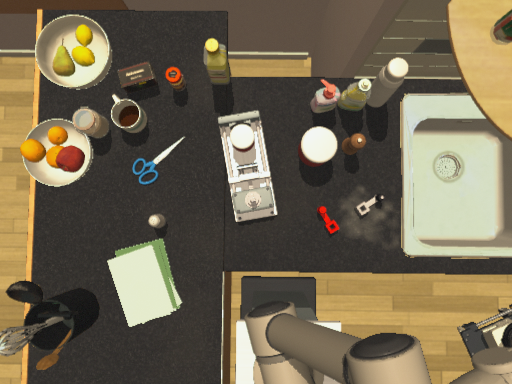

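View pics/a_wrist.png

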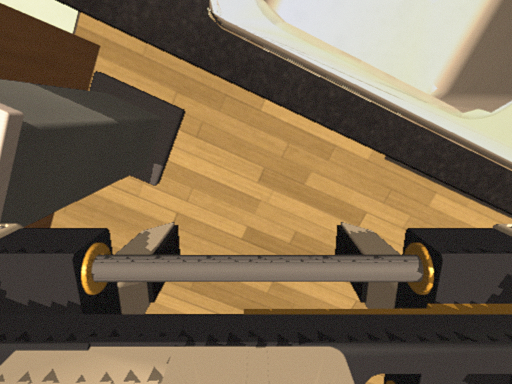

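Top view: the steel crank is at about (370,204), with its hub at (363,210) and black knob at (378,198). The red look-alike is at (328,220). The vise shaft is at (254,202) and the tin at (242,137). Next I'll zoom in.

```bash
cat >> h.py <<'E'
def ray(c,u,v,z,T=None):
    T=c["T"] if T is None else T; K=c["camera_matrix"]
    d=T[:3,:3]@np.array([(u-K[0,2])/K[0,0],(v-K[1,2])/K[1,1],1]); o=T[:3,3]
    return o+d*(z-o[2])/d[2]
def depthpt(c,u,v,T=None):
    T=c["T"] if T is None else T; K=c["camera_matrix"]; z=c["range_z"][v,u]
    return T[:3,:3]@(z*np.array([(u-K[0,2])/K[0,0],(v-K[1,2])/K[1,1],1]))+T[:3,3]
def cloud(c,T=None):
    T=c["T"] if T is None else T; K=c["camera_matrix"]; z=c["range_z"].astype(float)
    v,u=np.mgrid[:384,:512]
    P=np.stack([(u-K[0,2])/K[0,0]*z,(v-K[1,2])/K[1,1]*z,z],-1)
    return P@T[:3,:3].T+T[:3,3]
def save(img,name,box=None,k=1):
    im=cv2.cvtColor(img,cv2.COLOR_RGB2BGR)
    if box: im=im[box[1]:box[3],box[0]:box[2]]
    cv2.imwrite("pics/"+name,cv2.resize(im,None,fx=k,fy=k,interpolation=cv2.INTER_NEAREST))
E
python3 - <<'E'
from h import *
c=np.load("a_top.npz"); s=np.load("a_scene.npz")
save(c["img"],"b1.png",(210,100,410,240),4)
save(s["img"],"b2.png",(170,130,360,260),4)
for u,v in ((363,210),(378,198),(370,204),(254,202),(242,130),(225,118),(257,116),(272,212),(238,218),(244,185),(353,143),(390,220),(328,221)):
    print(u,v,depthpt(c,u,v).round(4))
E
```

```text
363 210 [ 0.4927 -0.2271  0.0113]
378 198 [ 0.5285 -0.2623  0.0526]
370 204 [ 0.5113 -0.2487  0.0105]
254 202 [0.5112 0.1055 0.0951]
242 130 [0.7186 0.1427 0.1048]
225 118 [0.7587 0.1946 0.0778]
257 116 [0.7666 0.1001 0.0736]
272 212 [0.4831 0.0511 0.0144]
238 218 [0.4636 0.1546 0.0149]
244 185 [0.565  0.1379 0.0088]
353 143 [ 0.6792 -0.1709  0.1383]
390 220 [ 0.463  -0.3136 -0.0042]
328 221 [ 0.4578 -0.1206  0.0091]
```

View pics/b1.png

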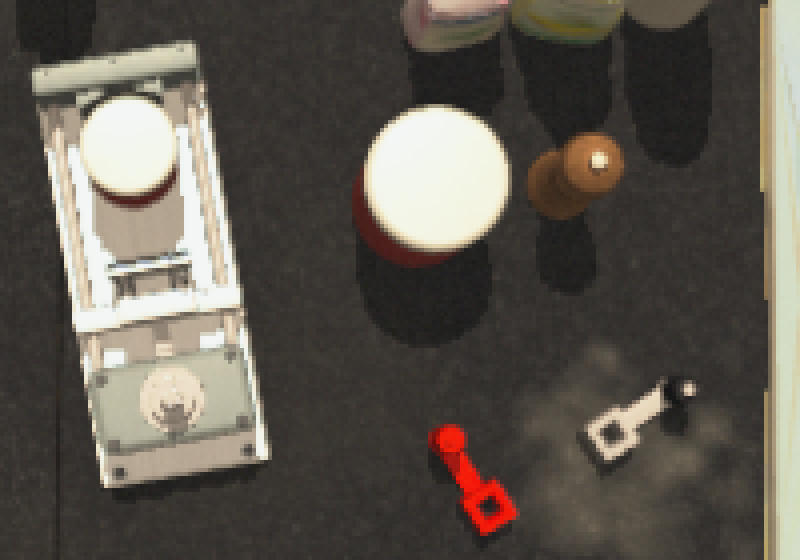

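View pics/b2.png

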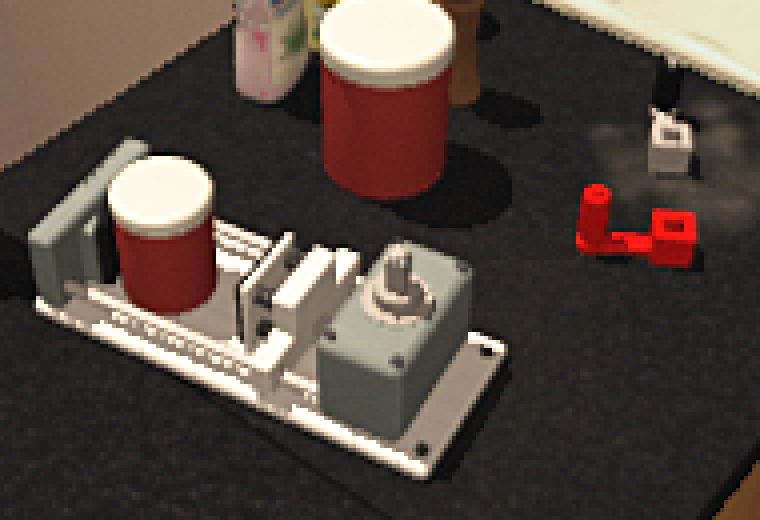

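```bash
python3 - <<'E'
from h import *
c=np.load("a_top.npz")
P=cloud(c)
hub=ray(c,363.2,208,.028); kn=ray(c,382.3,197,.053)
print("hub",hub,"knob",kn, np.arctan2(*(kn-hub)[[1,0]]))
sh=ray(c,253,199.5,.10); print("shaft",sh)
tin=ray(c,242,136.5,.106); print("tin",tin, np.arctan2(*(tin-sh)[[1,0]]),np.linalg.norm((tin-sh)[:2]))
# gear case top points
m=np.zeros((384,512),bool); m[185:216,228:278]=1
m&=(P[...,2]>.08)&(P[...,2]<.094)
q=P[m][:,:2]; print(m.sum(),cv2.minAreaRect(q.astype(np.float32)))
# base plate edges
E
```

```text
hub [ 0.4985754  -0.22392112  0.028     ] knob [ 0.53160636 -0.2750092   0.053     ] -0.996850778191245
shaft [0.51820856 0.10839828 0.1       ]
tin [0.69946653 0.14238577 0.106     ] 0.18535659220361478 0.18441692932279607
720 ((0.5183727145195007, 0.11027522385120392), (0.06284945458173752, 0.11441919952630997), 11.56178092956543)
```

Emit:
jog_arm:
  series:
    - [0.2, [0.366, -0.093, 0.02], [0, 0, 1.32]]
    - [0.2, [0.366, -0.093, 0.02], [0, 0, 1.32]]
    - [0.2, [0.366, -0.093, 0.02], [0, 0, 1.32]]
    - [0.2, [0.366, -0.093, 0.02], [0, 0, 1.32]]
    - [0.2, [0.366, -0.093, 0.02], [0, 0, 1.32]]
    - [0.2, [0.366, -0.093, 0.02], [0, 0, 1.32]]
    - [0.2, [0.366, -0.093, 0.02], [0, 0, 1.32]]
    - [0.2, [0.366, -0.093, 0.02], [0, 0, 1.32]]
    - [0.2, [0.366, -0.093, 0.02], [0, 0, 1.32]]
    - [0.2, [0.366, -0.093, 0.02], [0, 0, 1.32]]
    - [0.2, [0.366, -0.093, 0.02], [0, 0, 1.32]]
    - [0.2, [0.366, -0.093, 0.02], [0, 0, 1.32]]

```text
time: 1.15
tool_pos: [0.5118, -0.243, 0.2059]
tool_rot: [3.141, 0.001, -0.902]
contact_force: [-0.9, -0.4, 0.7]
opening: 0.0549
```

```bash
cat >> h.py <<'E'
from scipy.spatial.transform import Rotation as Ro
def wrist(name):
    s=status.observe(); c=eyes.read_camera("wrist")
    M=np.eye(4); M[:3,:3]=Ro.from_euler("xyz",s["tool_rot"]).as_matrix(); M[:3,3]=s["tool_pos"]
    c["T"]=M@c["tool_from_camera"]; np.savez(name+".npz",**c,M=M)
    save(c["img"],name+".png",None,1.5)
    print("t",s["time"],"pos",s["tool_pos"].round(4),"rot",s["tool_rot"].round(4),"q",s["qpos"].round(3),"f",s["contact_force"].round(2),"op",round(s["opening"],4))
    return c
E
python3 -c "
from h import *
wrist('c1')"
```

```text
t 1.15 pos [ 0.5118 -0.243   0.2059] rot [ 3.1414e+00  1.2000e-03 -9.0250e-01] q [-0.579  0.435  1.439  0.     1.268  1.895] f [-0.86 -0.36  0.69] op 0.0549
```

View pics/c1.png

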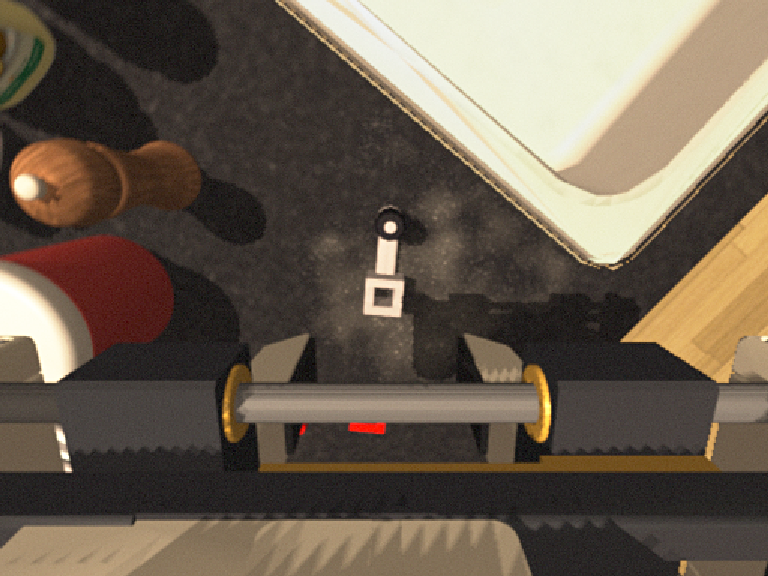

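The wrist view shows the crank hub top at about (256,197) and the knob at (260,151), in native pixels. The sink rim is off to the right. Next I'll measure it.

```bash
cat >> h.py <<'E'
def hubmeas(c,box,z,thr=150):
    u0,v0,u1,v1=box
    g=cv2.cvtColor(c["img"],cv2.COLOR_RGB2GRAY)
    m=np.zeros_like(g); m[v0:v1,u0:u1]=(g[v0:v1,u0:u1]>thr)*255
    cs,_=cv2.findContours(m,cv2.RETR_EXTERNAL,cv2.CHAIN_APPROX_NONE); k=max(cs,key=cv2.contourArea)
    pts=np.array([ray(c,p[0][0],p[0][1],z)[:2] for p in k],np.float32)
    return pts,cv2.minAreaRect(pts),k
E
python3 - <<'E'
from h import *
c=dict(np.load("c1.npz"))
P=cloud(c)
print("hub z",P[186:188,250:262,2].round(4), "sink", depthpt(c,380,165).round(3))
save(c["img"],"c1z.png",(225,125,295,220),6)
for thr in (110,140,170):
    pts,r,k=hubmeas(c,(235,183,275,215),.028,thr); print(r)
kp=ray(c,260,151.5,.053); print(kp)
E
```

```text
hub z [[0.0284 0.0291 0.0279 0.028  0.0279 0.0272 0.0277 0.028  0.0275 0.0271
  0.0277 0.0256]
 [0.0282 0.0283 0.027  0.0281 0.0278 0.0284 0.0276 0.0275 0.027  0.0269
  0.0275 0.0278]] sink [ 0.396 -0.346 -0.001]
((0.4985933005809784, -0.22114673256874084), (0.03138391673564911, 0.032250311225652695), 33.6707878112793)
((0.4985024929046631, -0.2208864837884903), (0.030758626759052277, 0.0311279334127903), 33.7722282409668)
((0.49832186102867126, -0.22074909508228302), (0.03030799888074398, 0.030273521319031715), 33.28761291503906)
[ 0.5303088  -0.27036645  0.053     ]
```

View pics/c1z.png

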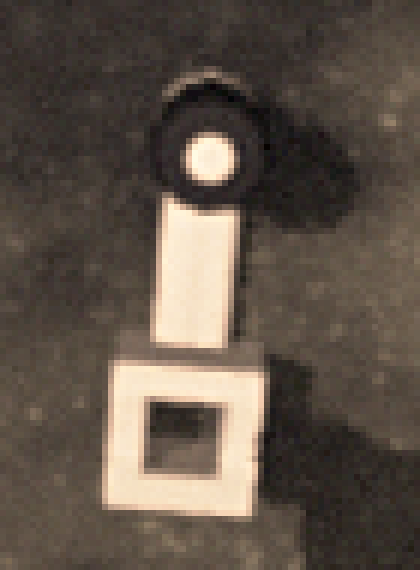

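```bash
cat >> h.py <<'E'
def to(target,yaw):
    s=status.observe(); R=Ro.from_euler("xyz",s["tool_rot"]).as_matrix()
    d=R.T@(np.array(target)-s["tool_pos"])
    w=(R.T@Ro.from_euler("xyz",[np.pi,0,yaw]).as_matrix()); w=Ro.from_matrix(w).as_rotvec()
    print("pos",s["tool_pos"].round(4),"rot",s["tool_rot"].round(4),"shift",d.round(4),"turn",w.round(4),"F",s["contact_force"].round(1))
E
python3 -c "
from h import *
to([.4985,-.2209,.06],-.986);to([.4985,-.2209,.004],-.986)"
```

```text
pos [ 0.5111 -0.2439  0.206 ] rot [ 3.1412e+00  1.1000e-03 -9.0560e-01] shift [-0.0257 -0.0044  0.146 ] turn [0.0005 0.0011 0.0804] F [-0.6 -0.1  0. ]
pos [ 0.5111 -0.2439  0.206 ] rot [ 3.1412e+00  1.1000e-03 -9.0560e-01] shift [-0.0256 -0.0044  0.202 ] turn [0.0005 0.0011 0.0804] F [-0.6 -0.1  0. ]
```

Emit:
jog_arm:
  series:
    - [0.2, [-0.026, -0.004, 0.13], [0, 0, 0.083]]
    - [0.2, [-0.026, -0.004, 0.13], [0, 0, 0.083]]
    - [0.2, [-0.026, -0.004, 0.13], [0, 0, 0.083]]
    - [0.2, [-0.026, -0.004, 0.13], [0, 0, 0.083]]
    - [0.2, [-0.026, -0.004, 0.13], [0, 0, 0.083]]
    - [0.2, [-0.026, -0.004, 0.13], [0, 0, 0.083]]
    - [0.2, [-0.026, -0.004, 0.13], [0, 0, 0.083]]

```text
time: 1.78
tool_pos: [0.4991, -0.224, 0.0793]
tool_rot: [-3.14, -0.005, -0.983]
contact_force: [-0.5, -0.5, 0.2]
opening: 0.0554
```

```bash
python3 -c "
from h import *
c=wrist('c2')
to([.4985,-.2209,.004],-.986)"
```

```text
t 1.7833 pos [ 0.4991 -0.224   0.0793] rot [-3.1396 -0.0047 -0.9831] q [-0.562  0.539  1.658 -0.     0.94   1.992] f [-0.51 -0.46  0.25] op 0.0554
pos [ 0.4991 -0.224   0.0793] rot [-3.1395 -0.0049 -0.9831] shift [-0.0032 -0.0011  0.0753] turn [-0.0021 -0.0049  0.0029] F [-0.1 -0.8  0.2]
```

View pics/c2.png

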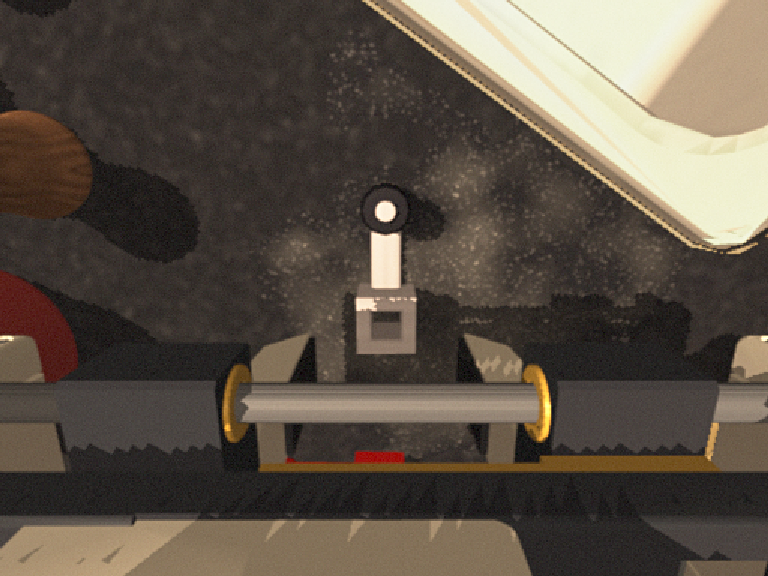

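```bash
python3 -c "
from h import *
c=dict(np.load('c2.npz'))
save(c['img'],'c2z.png',(225,180,290,245),8)
P=cloud(c);print(P[200,240:276,2].round(3))
M=np.load('c2.npz')['M']
for u,v in ((238,198.5),(277.5,198.5),(238,235.5),(277.5,235.5),(257.7,217)):
  p=ray(c,u,v,.028); print(p.round(4),(M[:3,:3].T@(p-M[:3,3])).round(4))
"
```

```text
[0.028 0.027 0.029 0.028 0.028 0.028 0.027 0.029 0.028 0.028 0.027 0.029
 0.029 0.028 0.027 0.028 0.028 0.029 0.028 0.027 0.028 0.028 0.028 0.027
 0.028 0.027 0.027 0.027 0.028 0.027 0.028 0.028 0.028 0.028 0.027 0.028]
[ 0.5179 -0.2252  0.028 ] [ 0.0111 -0.0148  0.0514]
[ 0.4933 -0.2416  0.028 ] [0.0112 0.0147 0.0513]
[ 0.5018 -0.2001  0.028 ] [-0.0187 -0.0153  0.0512]
[ 0.4764 -0.2171  0.028 ] [-0.0186  0.0152  0.0512]
[ 0.4975 -0.2212  0.028 ] [-0.0035 -0.0001  0.0513]
```

View pics/c2z.png

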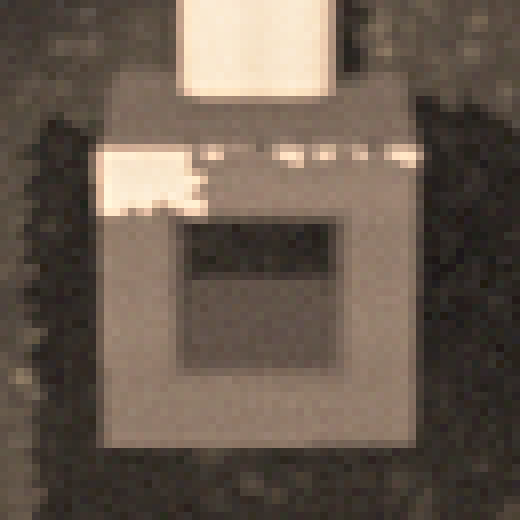

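Emit:
jog_arm:
  series:
    - [0.2, [-0.003, 0, 0.035], [0, 0, 0]]
    - [0.2, [-0.003, 0, 0.06], [0, 0, 0]]
    - [0.2, [-0.003, 0, 0.071], [0, 0, 0]]
    - [0.2, [-0.003, 0, 0.071], [0, 0, 0]]
    - [0.2, [-0.003, 0, 0.071], [0, 0, 0]]
    - [0.2, [-0.003, 0, 0.071], [0, 0, 0]]

```text
time: 2.33
tool_pos: [0.497, -0.2209, 0.0075]
tool_rot: [-3.14, -0.003, -0.983]
contact_force: [-0.8, 0.5, 0.1]
opening: 0.0551
```

Emit:
jog_arm:
  series:
    - [-1, [0, 0, 0], [0, 0, 0]]
    - [-1, [0, 0, 0], [0, 0, 0]]
    - [-1, [0, 0, 0], [0, 0, 0]]
    - [-1, [0, 0, 0], [0, 0, 0]]
    - [-1, [0, 0, 0], [0, 0, 0]]
    - [-1, [0, 0, 0], [0, 0, 0]]
    - [-1, [0, 0, 0], [0, 0, 0]]
    - [-1, [0, 0, 0], [0, 0, 0]]
  squeeze: 30

```text
time: 3.0
tool_pos: [0.496, -0.2201, 0.0062]
tool_rot: [-3.141, -0.001, -0.983]
contact_force: [-0.2, 1.2, 5.5]
opening: 0.03
```

```bash
python3 -c "
from h import *
c=wrist('c3')"
```

```text
t 3.0 pos [ 0.496  -0.2201  0.0062] rot [-3.1411e+00 -8.0000e-04 -9.8330e-01] q [-0.559  0.644  1.721  0.     0.776  1.995] f [-0.21  1.24  5.49] op 0.03
```

View pics/c3.png

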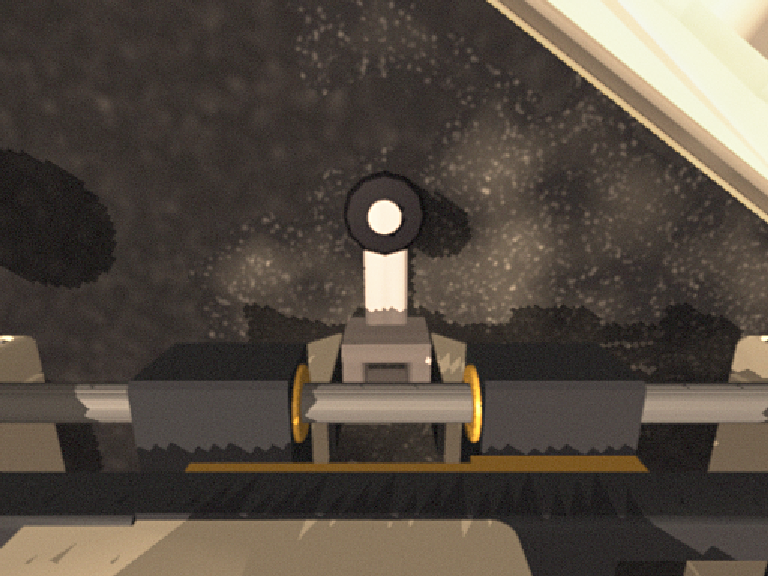

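Emit:
jog_arm:
  series:
    - [-1, [0, 0, -0.02], [0, 0, 0]]
    - [-1, [0, 0, -0.06], [0, 0, 0]]
    - [-1, [0, 0, -0.1], [0, 0, 0]]
    - [-1, [0, 0, -0.14], [0, 0, 0]]
    - [-1, [0, 0, -0.155], [0, 0, 0]]
    - [-1, [0, 0, -0.155], [0, 0, 0]]

```text
time: 3.55
tool_pos: [0.4974, -0.2211, 0.1647]
tool_rot: [-3.139, -0.007, -0.983]
contact_force: [0.1, -0.7, -1.9]
opening: 0.0296
```

Emit:
jog_arm:
  series:
    - [-1, [-0.01, -0.006, 0], [0, 0, 0]]
    - [-1, [-0.03, -0.018, 0], [0, 0, 0]]
    - [-1, [-0.06, -0.035, 0], [0, 0, 0]]
    - [-1, [-0.095, -0.054, 0], [0, 0, 0]]
    - [-1, [-0.13, -0.074, 0], [0, 0, 0]]
    - [-1, [-0.165, -0.094, 0], [0, 0, 0]]
    - [-1, [-0.2, -0.114, 0], [0, 0, 0]]
    - [-1, [-0.235, -0.134, 0], [0, 0, 0]]
    - [-1, [-0.27, -0.153, 0], [0, 0, 0]]
    - [-1, [-0.3, -0.17, 0], [0, 0, 0]]
    - [-1, [-0.33, -0.187, 0], [0, 0, 0]]
    - [-1, [-0.35, -0.198, 0], [0, 0, 0]]

```text
time: 4.55
tool_pos: [0.4635, 0.1842, 0.1579]
tool_rot: [3.137, 0.003, -0.981]
contact_force: [0.4, 0.7, -2.6]
opening: 0.0296
```

Emit:
jog_arm:
  series:
    - [-1, [0, 0, 0], [0, 0, 0]]
    - [-1, [0, 0, 0], [0, 0, 0]]
    - [-1, [0, 0, 0], [0, 0, 0]]
    - [-1, [0, 0, 0], [0, 0, 0]]

```text
time: 4.88
tool_pos: [0.4657, 0.1801, 0.1596]
tool_rot: [3.139, 0.001, -0.984]
contact_force: [0.1, 0.2, -3.3]
opening: 0.0294
```

```bash
python3 -c "
from h import *
c=wrist('c4')"
```

```text
t 4.8833 pos [0.4657 0.1801 0.1596] rot [ 3.1392e+00  6.0000e-04 -9.8420e-01] q [ 0.216  0.364  1.692 -0.     1.088  2.771] f [ 0.1   0.18 -3.29] op 0.0294
```

View pics/c4.png

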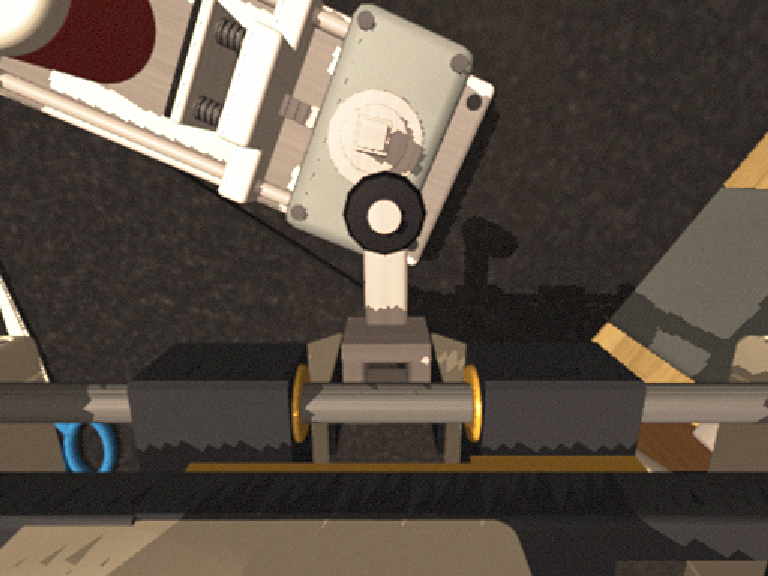

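```bash
python3 -c "
from h import *
c=dict(np.load('c4.npz'))
save(c['img'],'c4z.png',(210,50,290,125),8)
P=cloud(c); print(P[80:102:3,236:272:3,2].round(3))
M=c['M'];p=ray(c,256.2,144,P[144,256,2]);print('knob',p,M[:3,:3].T@(p-M[:3,3]))
p=ray(c,256.2,144,.1596+.047);print('knob',p,M[:3,:3].T@(p-M[:3,3]))
"
```

```text
[[0.101 0.126 0.13  0.131 0.13  0.125 0.125 0.126 0.1   0.1   0.1   0.089]
 [0.1   0.125 0.129 0.128 0.13  0.131 0.13  0.129 0.126 0.1   0.099 0.1  ]
 [0.1   0.124 0.131 0.13  0.13  0.129 0.13  0.13  0.126 0.1   0.102 0.099]
 [0.099 0.125 0.13  0.129 0.131 0.131 0.13  0.13  0.124 0.1   0.099 0.098]
 [0.099 0.129 0.129 0.13  0.13  0.13  0.13  0.126 0.101 0.1   0.099 0.1  ]
 [0.102 0.129 0.129 0.13  0.129 0.13  0.13  0.126 0.099 0.101 0.098 0.099]
 [0.126 0.125 0.127 0.131 0.128 0.131 0.13  0.126 0.099 0.101 0.1   0.099]
 [0.099 0.099 0.114 0.126 0.126 0.125 0.126 0.126 0.099 0.101 0.101 0.098]]
knob [0.50074562 0.12890754 0.20935593] [ 0.06201206 -0.00068127 -0.04981457]
knob [0.50059211 0.12915126 0.2066    ] [ 0.06172569 -0.00069502 -0.04705851]
```

View pics/c4z.png

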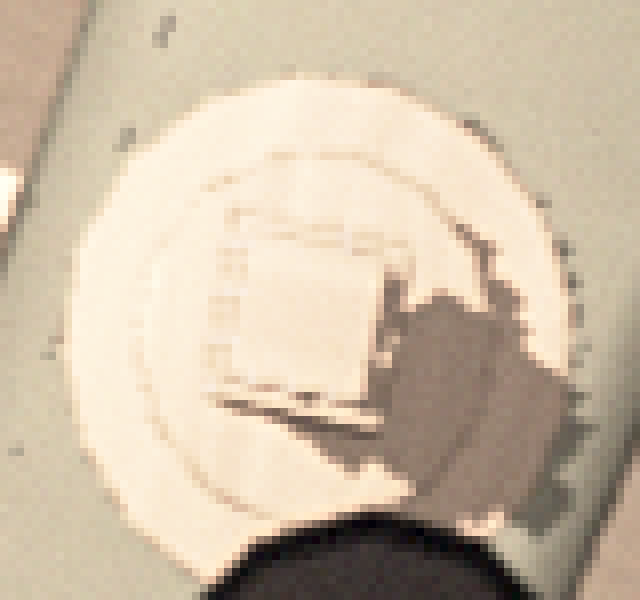

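```bash
python3 -c "
from h import *
c=dict(np.load('c4.npz')); P=cloud(c); M=c['M']
w=np.zeros((384,512),bool); w[74:105,232:268]=1
for lo,hi in ((.1275,.14),(.1225,.14),(.1225,.1275)):
  m=w&(P[...,2]>lo)&(P[...,2]<hi); q=P[m]
  r=cv2.minAreaRect(q[:,:2].astype(np.float32)); t=M[:3,:3].T@(np.array([*r[0],.13])-M[:3,3])
  print(m.sum(),r,'tool',t.round(4),'mean',q.mean(0).round(4))
print('img')
pc=[(u/8+210-.5,v/8+50-.5) for u,v in ((248,235),(385,262),(362,400),(230,380))]
q=np.array([ray(c,u,v,.13) for u,v in pc]); print(q.mean(0),[np.degrees(np.arctan2(*(q[(i+1)%4]-q[i])[[1,0]])) for i in range(4)],[np.linalg.norm(q[(i+1)%4]-q[i]) for i in range(4)])
ring=w.copy(); ring[60:116,214:285]=1
m=ring&(P[...,2]>.086)&(P[...,2]<.0915)
# collar outer
print('case z',np.median(P[m][:,2]))
m2=ring&(P[...,2]>.097)&(P[...,2]<.103); 
print(cv2.minEnclosingCircle(P[m2][:,:2].astype(np.float32)))
"
```

```text
347 ((0.5183570384979248, 0.1117183119058609), (0.010996799916028976, 0.011981392279267311), 22.528331756591797) tool [ 0.0861 -0.006   0.0295] mean [0.5185 0.1113 0.1296]
537 ((0.51859050989151, 0.11119766533374786), (0.014005101285874844, 0.014115963131189346), 22.128826141357422) tool [ 0.0867 -0.0059  0.0295] mean [0.5184 0.1113 0.1282]
190 ((0.51859050989151, 0.11119766533374786), (0.014005101285874844, 0.014115963131189346), 22.128826141357422) tool [ 0.0867 -0.0059  0.0295] mean [0.5182 0.1114 0.1256]
img
[0.51866517 0.11145907 0.13      ] [np.float64(-156.88226287946887), np.float64(113.55187943807168), np.float64(25.37836888805567), np.float64(-64.81820140924607)] [np.float64(0.010452830447862153), np.float64(0.010047067841796249), np.float64(0.010160333286652277), np.float64(0.010454339084005495)]
case z 0.08756344198723212
((0.5185922980308533, 0.11125507950782776), 0.01586725004017353)
```

```bash
python3 -c "
from h import *
to([.5174,.1126,.150],-1.178)"
```

```text
pos [0.466  0.1801 0.1599] rot [ 3.1399e+00  4.0000e-04 -9.8470e-01] shift [ 0.0846 -0.0055  0.0099] turn [0.0017 0.0002 0.1933] F [ 0.  -0.4 -2.6]
```

Emit:
jog_arm:
  series:
    - [-1, [0.015, -0.001, 0], [0, 0, 0.04]]
    - [-1, [0.04, -0.003, 0], [0, 0, 0.1]]
    - [-1, [0.065, -0.004, 0], [0, 0, 0.16]]
    - [-1, [0.08, -0.0055, 0.005], [0, 0, 0.19]]
    - [-1, [0.0845, -0.0055, 0.01], [0, 0, 0.193]]
    - [-1, [0.0845, -0.0055, 0.01], [0, 0, 0.193]]
    - [-1, [0.0845, -0.0055, 0.01], [0, 0, 0.193]]
    - [-1, [0.0845, -0.0055, 0.01], [0, 0, 0.193]]
    - [-1, [0.0845, -0.0055, 0.01], [0, 0, 0.193]]
    - [-1, [0.0845, -0.0055, 0.01], [0, 0, 0.193]]

```text
time: 5.77
tool_pos: [0.5175, 0.1145, 0.1509]
tool_rot: [-3.141, -0.0, -1.175]
contact_force: [-1.2, -0.4, -1.9]
opening: 0.03
```

```bash
python3 -c "
from h import *
c=wrist('c5')
to([.5174,.1126,.150],-1.178)
s=eyes.read_camera('scene'); save(s['img'],'c5s.png',(170,110,330,250),4.5)"
```

```text
t 5.7667 pos [0.5175 0.1145 0.1509] rot [-3.1413 -0.     -1.1749] q [0.073 0.424 1.623 0.    1.095 2.819] f [-1.21 -0.45 -1.91] op 0.03
pos [0.5176 0.1145 0.1509] rot [-3.1412e+00 -1.0000e-04 -1.1750e+00] shift [0.0016 0.0009 0.0009] turn [-0.0004 -0.0001  0.003 ] F [ 0.7 -0.5 -2.5]
```

View pics/c5.png

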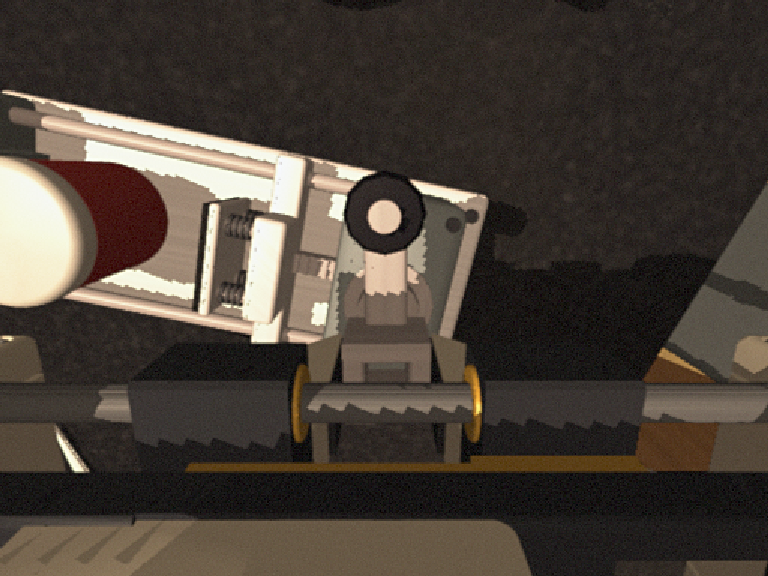

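View pics/c5s.png

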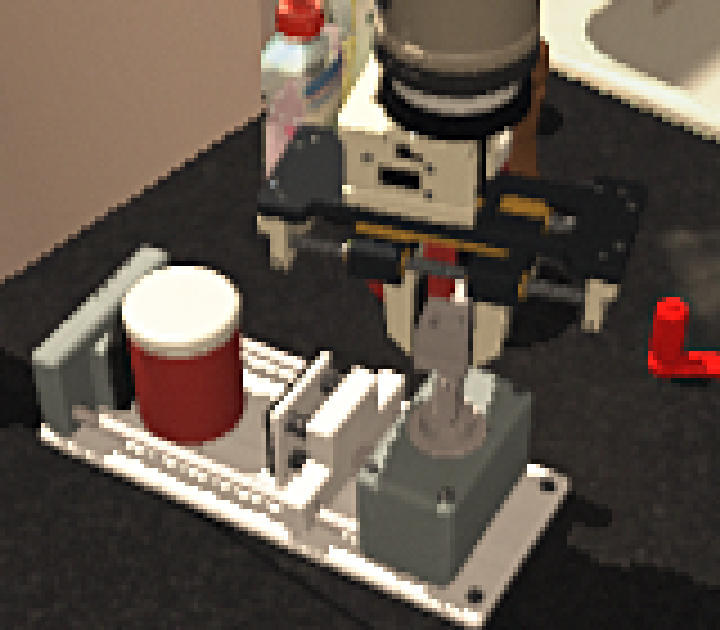

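Emit:
jog_arm:
  series:
    - [-1, [0.0016, 0.0009, 0.004], [0, 0, 0.003]]
    - [-1, [0.0016, 0.0009, 0.008], [0, 0, 0.003]]
    - [-1, [0.0016, 0.0009, 0.008], [0, 0, 0.003]]
    - [-1, [0.0016, 0.0009, 0.008], [0, 0, 0.003]]
    - [-1, [0.0016, 0.0009, 0.008], [0, 0, 0.003]]
    - [-1, [0.0016, 0.0009, 0.008], [0, 0, 0.003]]
    - [-1, [0.0016, 0.0009, 0.008], [0, 0, 0.003]]
    - [-1, [0.0016, 0.0009, 0.008], [0, 0, 0.003]]

```text
time: 6.53
tool_pos: [0.5177, 0.112, 0.1428]
tool_rot: [-3.141, -0.0, -1.179]
contact_force: [0.7, -0.2, -3.2]
opening: 0.0296
```

```bash
python3 -c "
from h import *
to([.5174,.1126,.141],-1.178)
s=eyes.read_camera('scene'); save(s['img'],'c6s.png',(230,170,310,240),8)"
```

```text
pos [0.5177 0.112  0.1428] rot [-3.1414e+00 -1.0000e-04 -1.1792e+00] shift [-0.0007  0.      0.0018] turn [-0.0002 -0.0001 -0.0012] F [ 0.7 -0.2 -3.2]
```

View pics/c6s.png

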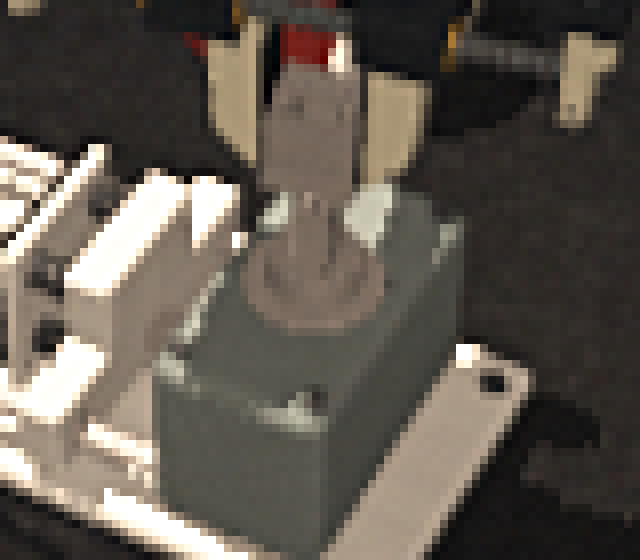

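Emit:
jog_arm:
  series:
    - [-1, [-0.0006, 0, 0.003], [0, 0, 0]]
    - [-1, [-0.0006, 0, 0.006], [0, 0, 0]]
    - [-1, [-0.0006, 0, 0.009], [0, 0, 0]]
    - [-1, [-0.0006, 0, 0.012], [0, 0, 0]]
    - [-1, [-0.0006, 0, 0.012], [0, 0, 0]]
    - [-1, [-0.0006, 0, 0.012], [0, 0, 0]]

```text
time: 7.08
tool_pos: [0.5172, 0.1125, 0.1304]
tool_rot: [3.141, 0.0, -1.179]
contact_force: [-0.2, 0.1, -2.3]
opening: 0.0298
```

Emit:
jog_arm:
  series:
    - [-1, [0, 0, 0.002], [0, 0, 0]]
    - [-1, [0, 0, 0.004], [0, 0, 0]]
    - [-1, [0, 0, 0.006], [0, 0, 0]]
    - [-1, [0, 0, 0.006], [0, 0, 0]]
    - [-1, [0, 0, 0.006], [0, 0, 0]]

```text
time: 7.5
tool_pos: [0.5173, 0.1125, 0.1245]
tool_rot: [3.141, 0.0, -1.179]
contact_force: [0.4, -0.4, -2.3]
opening: 0.0299
```

```bash
python3 -c "
from h import *
to([.5174,.1126,.106],-1.178); print(status.observe()['torque'])"
```

```text
pos [0.5173 0.1125 0.1245] rot [ 3.1413  0.     -1.1792] shift [-0.     -0.0001  0.0185] turn [ 0.0003  0.     -0.0012] F [ 0.4 -0.4 -2.3]
[ 0.22430835 -0.00315759  0.00757195]
```

Emit:
jog_arm:
  series:
    - [-1, [0, 0, 0.004], [0, 0, 0]]
    - [-1, [0, 0, 0.008], [0, 0, 0]]
    - [-1, [0, 0, 0.011], [0, 0, 0]]
    - [-1, [0, 0, 0.014], [0, 0, 0]]
    - [-1, [0, 0, 0.016], [0, 0, 0]]
    - [-1, [0, 0, 0.0165], [0, 0, 0]]
    - [-1, [0, 0, 0.0165], [0, 0, 0]]
    - [-1, [0, 0, 0.0165], [0, 0, 0]]

```text
time: 8.17
tool_pos: [0.5174, 0.1125, 0.1082]
tool_rot: [-3.142, -0.0, -1.179]
contact_force: [0.1, -0.8, -1.9]
opening: 0.0298
```

Emit:
jog_arm:
  series:
    - [-1, [0, 0, 0.001], [0, 0, 0]]
    - [-1, [0, 0, 0.0015], [0, 0, 0]]
    - [-1, [0, 0, 0.002], [0, 0, 0]]
    - [-1, [0, 0, 0.002], [0, 0, 0]]

```text
time: 8.5
tool_pos: [0.5174, 0.1125, 0.1062]
tool_rot: [-3.141, -0.0, -1.179]
contact_force: [-0.1, -0.6, -3.3]
opening: 0.0299
```

Nearly home. I'll feel for the collar.

Emit:
jog_arm:
  series:
    - [-1, [0, 0, 0.0005], [0, 0, 0]]
    - [-1, [0, 0, 0.001], [0, 0, 0]]
    - [-1, [0, 0, 0.001], [0, 0, 0]]

```text
time: 8.75
tool_pos: [0.5175, 0.1126, 0.1061]
tool_rot: [-3.141, -0.0, -1.179]
contact_force: [-3.3, -1.0, 6.8]
opening: 0.0296
```

Emit:
jog_arm:
  series:
    - [-1, [0, 0, 0.0005], [0, 0, 0]]
    - [-1, [0, 0, 0.001], [0, 0, 0]]
    - [-1, [0, 0, 0.001], [0, 0, 0]]

```text
time: 9.0
tool_pos: [0.5174, 0.1126, 0.1061]
tool_rot: [-3.14, -0.001, -1.179]
contact_force: [-5.1, -0.5, 13.9]
opening: 0.0299
```

Emit:
jog_arm:
  series:
    - [-1, [0, 0, -0.002], [0, 0, 0]]
    - [0.1, [0, 0, -0.002], [0, 0, 0]]
    - [0.2, [0, 0, -0.002], [0, 0, 0]]
    - [0.2, [0, 0, -0.002], [0, 0, 0]]
    - [0.2, [0, 0, -0.002], [0, 0, 0]]
    - [0.2, [0, 0, -0.002], [0, 0, 0]]
    - [0.2, [0, 0, -0.02], [0, 0, 0]]
    - [0.2, [0, 0, -0.05], [0, 0, 0]]
    - [0.2, [0, 0, -0.085], [0, 0, 0]]
    - [0.2, [0, 0, -0.11], [0, 0, 0]]
    - [0.2, [0, 0, -0.11], [0, 0, 0]]
    - [0.2, [0, 0, -0.11], [0, 0, 0]]

```text
time: 10.0
tool_pos: [0.5181, 0.1126, 0.2154]
tool_rot: [-3.139, -0.001, -1.179]
contact_force: [-0.6, -0.2, -0.0]
opening: 0.0552
```

```bash
python3 -c "
from h import *
c=wrist('c7')
s=eyes.read_camera('scene'); save(s['img'],'c7s.png',(170,110,330,250),4.5)"
```

```text
t 10.0 pos [0.5181 0.1126 0.2154] rot [-3.1385e+00 -1.1000e-03 -1.1792e+00] q [ 0.069  0.359  1.531 -0.     1.248  2.82 ] f [-0.65 -0.18 -0.05] op 0.0552
```

View pics/c7.png

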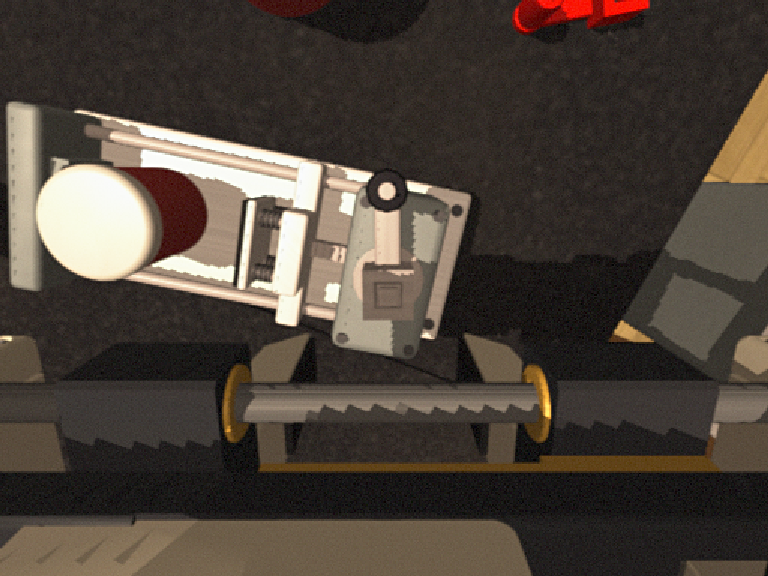

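View pics/c7s.png

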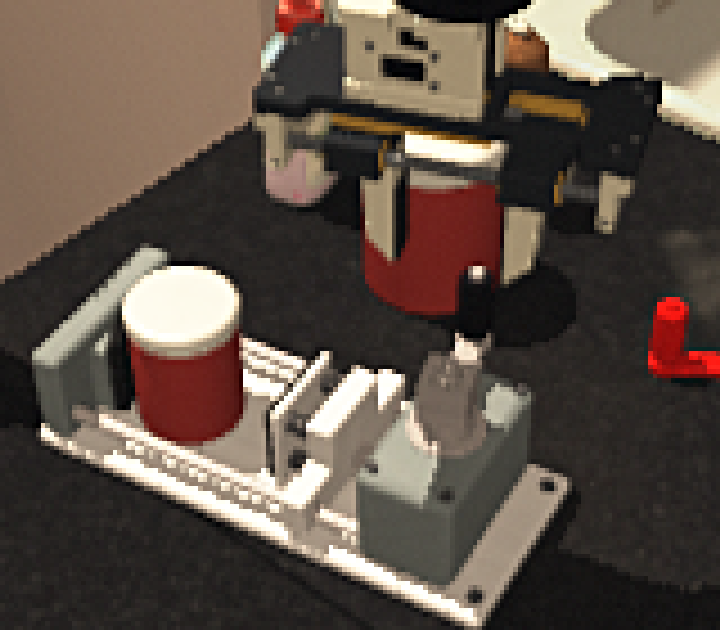

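The crank is seated on the shaft, with the knob at (257,126) and hub at (259,197) in native pixels. Next I'll measure seating height, the knob, and the gap from pad to tin.

```bash
cat >> h.py <<'E'
AX=np.array([.5185,.1112]); 
def visecoord(P,yaw=.2):
    d=P[...,:2]-AX; return d[...,0]*np.cos(yaw)+d[...,1]*np.sin(yaw), -d[...,0]*np.sin(yaw)+d[...,1]*np.cos(yaw)
E
python3 -c "
from h import *
c=dict(np.load('c7.npz')); P=cloud(c); X,Y=visecoord(P); Z=P[...,2]
print('hub z',np.median(Z[182:186,246:272]), 'shaft proud', np.median(Z[193:200,254:264]))
m=(Z>.123)&(np.hypot(P[...,0]-AX[0],P[...,1]-AX[1])<.025); r=cv2.minAreaRect(P[m][:,:2].astype(np.float32)); print('hub',r)
m=(Z>.148)&(Z<.158)&(np.hypot(P[...,0]-AX[0],P[...,1]-AX[1])<.09); print('knob',P[m].mean(0),cv2.minEnclosingCircle(P[m][:,:2].astype(np.float32)))
# jaw tops: profile of highest z by vise x at |Y|<.02
for x in np.arange(.03,.24,.002):
    m=(abs(X-x)<.001)&(abs(Y)<.03)
    if m.sum(): print(round(x,3),m.sum(),np.percentile(Z[m],[10,50,95]).round(3),end=' | ')
# vise yaw by gear case
m=(Z>.084)&(Z<.092)&(abs(X)<.06)&(abs(Y)<.09); print('\ncase',cv2.minAreaRect(P[m][:,:2].astype(np.float32)))
m=(Z>.101)&(Z<.112)&(X>.1)&(X<.25)&(abs(Y)<.06); print('tin',cv2.minEnclosingCircle(np.stack([X[m],Y[m]],-1).astype(np.float32)))
"
```

```text
hub z 0.12778748052453098 shaft proud 0.1295593633330242
hub ((0.5209312438964844, 0.10660363733768463), (0.029895609244704247, 0.039625540375709534), 22.936681747436523)
knob [0.54265477 0.05487312 0.15174643] ((0.5426881909370422, 0.055080119520425797), 0.010668047703802586)
0.03 1437 [0.228 0.299 0.33 ] | 0.032 1648 [0.246 0.298 0.33 ] | 0.034 1645 [0.29  0.305 0.33 ] | 0.036 1710 [0.285 0.305 0.33 ] | 0.038 1542 [0.246 0.305 0.33 ] | 0.04 1496 [0.245 0.305 0.33 ] | 0.042 1531 [0.248 0.305 0.33 ] | 0.044 1460 [0.286 0.305 0.33 ] | 0.046 1428 [0.29  0.306 0.33 ] | 0.048 1398 [0.294 0.306 0.33 ] | 0.05 1411 [0.294 0.306 0.33 ] | 0.052 1312 [0.292 0.305 0.329] | 0.054 1166 [0.291 0.305 0.325] | 0.056 1139 [0.29  0.305 0.324] | 0.058 1043 [0.289 0.305 0.322] | 0.06 948 [0.039 0.305 0.319] | 0.062 940 [0.038 0.294 0.316] | 0.064 276 [0.075 0.292 0.315] | 0.066 118 [0.075 0.076 0.299] | 0.068 196 [0.075 0.077 0.299] | 0.07 284 [0.075 0.297 0.299] | 0.072 294 [0.075 0.297 0.299] | 0.074 288 [0.075 0.297 0.299] | 0.076 300 [0.075 0.297 0.299] | 0.078 407 [0.075 0.288 0.298] | 0.08 923 [0.
[... 1845 characters left out ...]
104 0.105 0.106] | 0.204 129 [0.104 0.105 0.106] | 0.206 135 [0.104 0.105 0.106] | 0.208 119 [0.104 0.105 0.106] | 0.21 105 [0.104 0.105 0.106] | 0.212 100 [0.104 0.105 0.106] | 0.214 95 [0.104 0.105 0.106] | 0.216 63 [0.104 0.105 0.106] | 0.218 41 [0.104 0.105 0.105] | 0.22 11 [0.103 0.104 0.105] | 0.224 2 [0.075 0.076 0.076] | 0.226 1 [0.076 0.076 0.076] | 0.23 4 [0.069 0.069 0.07 ] | 0.232 8 [0.069 0.069 0.07 ] | 0.234 10 [0.069 0.069 0.07 ] | 0.236 41 [0.069 0.072 0.076] | 0.238 138 [0.07  0.076 0.078] | 
case ((0.5187710523605347, 0.11105192452669144), (0.05945507064461708, 0.11104709655046463), 11.324030876159668)
tin ((0.18488891422748566, -0.0033549247309565544), 0.03619634360074997)
```

Emit:
jog_arm:
  series:
    - [0.2, [0.02, 0, 0], [0, 0, -0.1]]
    - [0.2, [0.04, 0, 0], [0, 0, -0.22]]
    - [0.2, [0.062, 0, 0], [0, 0, -0.34]]
    - [0.2, [0.062, 0, 0], [0, 0, -0.46]]
    - [0.2, [0.062, 0, 0], [0, 0, -0.58]]
    - [0.2, [0.062, 0, 0], [0, 0, -0.7]]
    - [0.2, [0.062, 0, 0], [0, 0, -0.82]]
    - [0.2, [0.062, 0, 0], [0, 0, -0.94]]
    - [0.2, [0.062, 0, 0], [0, 0, -1.06]]
    - [0.2, [0.062, 0, 0], [0, 0, -1.18]]
    - [0.2, [0.062, 0, 0], [0, 0, -1.3]]
    - [0.2, [0.062, 0, 0], [0, 0, -1.42]]

```text
time: 11.1
tool_pos: [0.5402, 0.0552, 0.2122]
tool_rot: [-3.141, 0.004, 0.247]
contact_force: [0.8, -0.6, -0.2]
opening: 0.0551
```

Emit:
jog_arm:
  series:
    - [0.2, [0, 0, 0], [0, 0, -0.12]]
    - [0.2, [0, 0, 0], [0, 0, -0.24]]
    - [0.2, [0, 0, 0], [0, 0, -0.36]]
    - [0.2, [0, 0, 0], [0, 0, -0.48]]
    - [0.2, [0, 0, 0], [0, 0, -0.6]]
    - [0.2, [0, 0, 0], [0, 0, -0.72]]
    - [0.2, [0, 0, 0], [0, 0, -0.84]]
    - [0.2, [0, 0, 0], [0, 0, -0.96]]
    - [0.2, [0, 0, 0], [0, 0, -1.08]]
    - [0.2, [0, 0, 0], [0, 0, -1.2]]
    - [0.2, [0, 0, 0], [0, 0, -1.32]]
    - [0.2, [0, 0, 0], [0, 0, -1.44]]

```text
time: 12.1
tool_pos: [0.5402, 0.0552, 0.2122]
tool_rot: [-3.138, -0.001, 1.687]
contact_force: [0.9, -0.1, -0.1]
opening: 0.0552
```

Emit:
jog_arm:
  series:
    - [0.2, [0, 0, 0], [0, 0, -0.12]]
    - [0.2, [0, 0, 0], [0, 0, -0.24]]
    - [0.2, [0, 0, 0], [0, 0, -0.282]]
    - [0.2, [0, 0, 0], [0, 0, -0.282]]
    - [0.2, [0, 0, 0], [0, 0, -0.282]]
    - [0.2, [0, 0, 0], [0, 0, -0.282]]

```text
time: 12.6
tool_pos: [0.5407, 0.0552, 0.2133]
tool_rot: [-3.14, -0.001, 1.961]
contact_force: [0.6, -0.4, 0.2]
opening: 0.0551
```

```bash
python3 -c "
from h import *
c=wrist('c8'); to([.542,.0555,.12],1.963)
P=cloud(c);Z=P[...,2]
m=(Z>.148)&(Z<.158)&(np.hypot(P[...,0]-AX[0],P[...,1]-AX[1])<.09); print('knob',P[m].mean(0),cv2.minEnclosingCircle(P[m][:,:2].astype(np.float32)))
m=(Z>.123)&(Z<.135)&(np.hypot(P[...,0]-AX[0],P[...,1]-AX[1])<.025); r=cv2.minAreaRect(P[m][:,:2].astype(np.float32)); print('hub',r)
"
```

```text
t 12.6 pos [0.5407 0.0552 0.2133] rot [-3.1400e+00 -6.0000e-04  1.9611e+00] q [-0.039  0.388  1.493 -0.     1.262 -0.43 ] f [ 0.58 -0.42  0.2 ] op 0.0551
pos [0.5408 0.0552 0.2135] rot [-3.1404e+00 -4.0000e-04  1.9615e+00] shift [-0.0003  0.0013  0.0935] turn [-0.0012 -0.0004 -0.0015] F [ 0.4 -0.1  0.3]
knob [0.54270089 0.05616396 0.15171603] ((0.5429104566574097, 0.05545612797141075), 0.010622262954711914)
hub ((0.5197030305862427, 0.1108008399605751), (0.030005814507603645, 0.0296343881636858), 22.263174057006836)
```

View pics/c8.png

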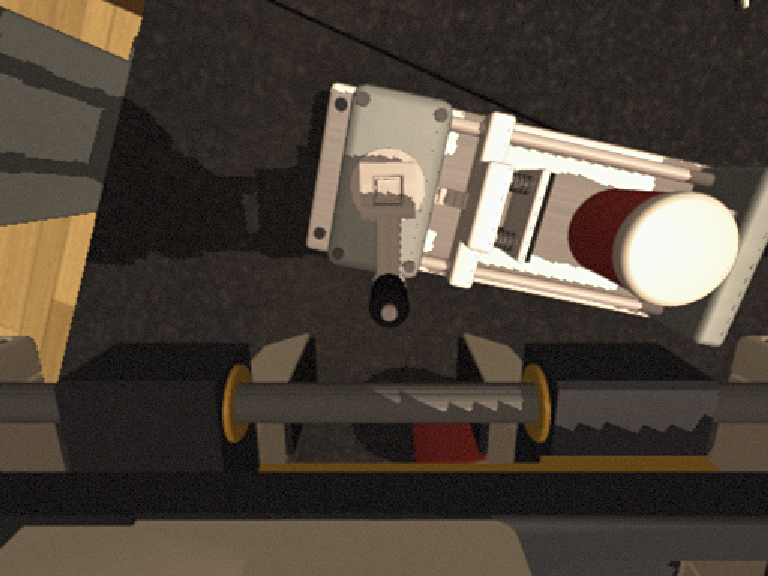

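Emit:
jog_arm:
  series:
    - [0.2, [0, 0.0012, 0.03], [0, 0, 0]]
    - [0.2, [0, 0.0012, 0.06], [0, 0, 0]]
    - [0.2, [0, 0.0012, 0.085], [0, 0, 0]]
    - [0.2, [0, 0.0012, 0.093], [0, 0, 0]]
    - [0.2, [0, 0.0012, 0.093], [0, 0, 0]]
    - [0.2, [0, 0.0012, 0.093], [0, 0, 0]]
    - [0.2, [0, 0.0012, 0.093], [0, 0, 0]]

```text
time: 13.23
tool_pos: [0.5433, 0.0556, 0.1228]
tool_rot: [3.139, 0.001, 1.963]
contact_force: [0.3, 0.1, -0.2]
opening: 0.0551
```

```bash
python3 -c "
from h import *
c=wrist('c9'); to([.5419,.0555,.12],1.963)
"
```

```text
t 13.2333 pos [0.5433 0.0556 0.1228] rot [3.1390e+00 1.3000e-03 1.9625e+00] q [-0.038  0.482  1.614 -0.     1.043 -0.43 ] f [ 0.35  0.11 -0.19] op 0.0551
pos [0.5433 0.0557 0.1229] rot [3.1386e+00 1.4000e-03 1.9626e+00] shift [ 0.0004 -0.0014  0.0029] turn [ 0.003   0.0014 -0.0004] F [ 0.4 -0.2  0.2]
```

View pics/c9.png

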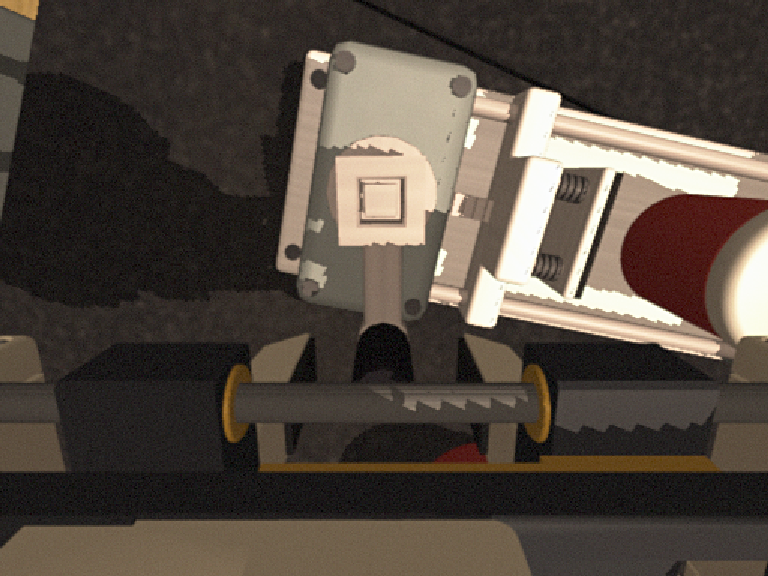

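Emit:
jog_arm:
  series:
    - [-1, [0, 0, 0], [0, 0, 0]]
    - [-1, [0, 0, 0], [0, 0, 0]]
    - [-1, [0, 0, 0], [0, 0, 0]]
    - [-1, [0, 0, 0], [0, 0, 0]]
    - [-1, [0, 0, 0], [0, 0, 0]]
    - [-1, [0, 0, 0], [0, 0, 0]]
    - [-1, [0, 0, 0], [0, 0, 0]]
    - [-1, [0, 0, 0], [0, 0, 0]]
  squeeze: 20

```text
time: 13.95
tool_pos: [0.5421, 0.0556, 0.1212]
tool_rot: [-3.142, 0.0, 1.963]
contact_force: [-0.0, 0.4, 1.0]
opening: 0.0215
```

```bash
python3 -c "
from h import *
s=status.observe(); print(s['tool_pos'],s['tool_rot'],s['contact_force'],s['opening'])
C=np.array([.5191,.1110]); d=s['tool_pos'][:2]-C; print(np.hypot(*d),np.degrees(np.arctan2(d[1],d[0])))
"
```

```text
[0.54214684 0.05563543 0.12124523] [-3.14154563e+00  1.31674990e-04  1.96278210e+00] [-0.00896255  0.41785014  1.02450474] 0.02149709641007348
0.05996992477699753 -67.39930180610588
```

Emit:
jog_arm:
  series:
    - [-1, [0.0005, -0.0078, 0], [0, 0, 0]]
    - [-1, [0.002, -0.0155, 0], [0, 0, 0]]
    - [-1, [0.0046, -0.023, 0], [0, 0, 0]]
    - [-1, [0.008, -0.03, 0], [0, 0, 0]]
    - [-1, [0.0124, -0.0365, 0], [0, 0, 0]]
    - [-1, [0.0176, -0.0424, 0], [0, 0, 0]]
    - [-1, [0.0235, -0.0476, 0], [0, 0, 0]]
    - [-1, [0.03, -0.052, 0], [0, 0, 0]]
    - [-1, [0.037, -0.0554, 0], [0, 0, 0]]
    - [-1, [0.0445, -0.058, 0], [0, 0, 0]]
    - [-1, [0.0522, -0.0595, 0], [0, 0, 0]]
    - [-1, [0.06, -0.06, 0], [0, 0, 0]]

```text
time: 14.95
tool_pos: [0.4632, 0.0869, 0.1219]
tool_rot: [3.142, 0.003, 1.963]
contact_force: [-1.8, -5.5, 5.5]
opening: 0.0213
```

```bash
cat >> h.py <<'E'
def st():
    s=status.observe(); C=np.array([.5191,.1110]); d=s['tool_pos'][:2]-C; th=np.arctan2(d[1],d[0]); f=s['contact_force']
    e=np.array([np.cos(th),np.sin(th)]); t=np.array([np.sin(th),-np.cos(th)])
    print("t",round(s['time'],2),"pos",s['tool_pos'].round(4),"rot",s['tool_rot'].round(3),"R",np.hypot(*d).round(4),"deg",np.degrees(th).round(2),"Frad",(f[:2]@e).round(1),"Ftan_cw",(f[:2]@t).round(1),"Fz",f[2].round(1),"op",s['opening'].round(4))
E
python3 -c "
from h import *
st(); c=wrist('d1'); st()
"
```

```text
Traceback (most recent call last):
  File "h.py", line 45, in st
    print("t",round(s['time'],2),"pos",s['tool_pos'].round(4),"rot",s['tool_rot'].round(3),"R",np.hypot(*d).round(4),"deg",np.degrees(th).round(2),"Frad",(f[:2]@e).round(1),"Ftan_cw",(f[:2]@t).round(1),"Fz",f[2].round(1),"op",s['opening'].round(4))
                                                                                                                                                                                                                                  ^^^^^^^^^^^^^^^^^^
AttributeError: 'float' object has no attribute 'round'
```

```bash
sed -i "s/s\['opening'\].round(4))$/round(float(s['opening']),4))/" h.py
python3 -c "
from h import *
st(); c=wrist('d1'); st()
"
```

```text
t 14.95 pos [0.4632 0.0869 0.1219] rot [3.142e+00 3.000e-03 1.963e+00] R 0.0609 deg -156.67 Frad 3.8 Ftan_cw -4.3 Fz 5.5 op 0.0213
t 14.95 pos [0.4632 0.0869 0.1219] rot [3.1416e+00 2.8000e-03 1.9631e+00] q [ 0.024  0.365  1.817 -0.003  0.959 -0.366] f [-1.79 -5.48  5.46] op 0.0213
t 15.0 pos [0.4627 0.088  0.1219] rot [3.142e+00 2.000e-03 1.963e+00] R 0.061 deg -157.83 Frad 2.8 Ftan_cw -3.7 Fz 5.6 op 0.0213
```

View pics/d1.png

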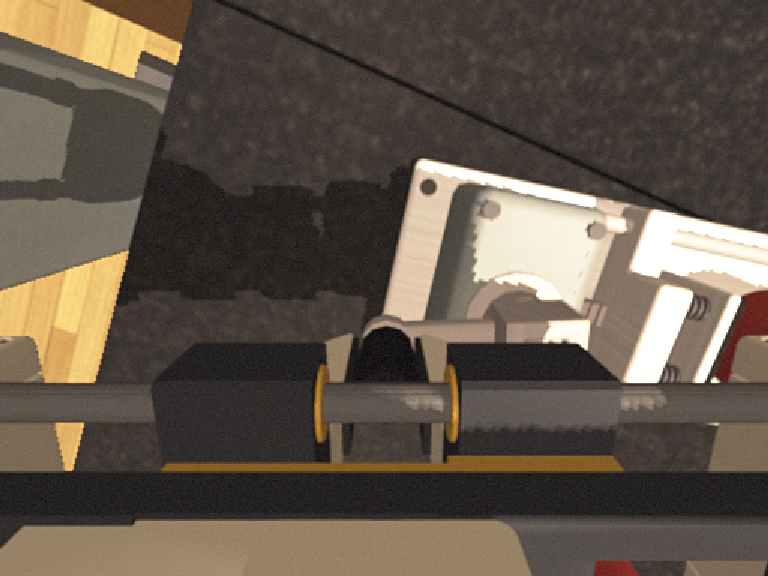

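Emit:
jog_arm:
  series:
    - [-1, [0.0104, 0.0009, 0], [0, 0, 0]]
    - [-1, [0.0205, 0.0036, 0], [0, 0, 0]]
    - [-1, [0.03, 0.008, 0], [0, 0, 0]]
    - [-1, [0.0386, 0.014, 0], [0, 0, 0]]
    - [-1, [0.046, 0.0214, 0], [0, 0, 0]]
    - [-1, [0.052, 0.03, 0], [0, 0, 0]]
    - [-1, [0.0564, 0.0395, 0], [0, 0, 0]]
    - [-1, [0.0591, 0.0496, 0], [0, 0, 0]]
    - [-1, [0.06, 0.06, 0], [0, 0, 0]]
    - [-1, [0.0591, 0.0704, 0], [0, 0, 0]]
    - [-1, [0.0564, 0.0805, 0], [0, 0, 0]]
    - [-1, [0.052, 0.09, 0], [0, 0, 0]]

```text
time: 16.0
tool_pos: [0.5254, 0.1715, 0.1215]
tool_rot: [-3.139, -0.002, 1.964]
contact_force: [-5.5, 2.5, 5.8]
opening: 0.0215
```

```bash
python3 -c "
from h import *
st(); c=wrist('d2'); st()
"
```

```text
t 16.0 pos [0.5254 0.1715 0.1215] rot [-3.139e+00 -2.000e-03  1.964e+00] R 0.0608 deg 84.02 Frad 1.9 Ftan_cw -5.7 Fz 5.8 op 0.0215
t 16.0 pos [0.5254 0.1715 0.1215] rot [-3.1389e+00 -2.1000e-03  1.9636e+00] q [ 0.176  0.497  1.591  0.002  1.056 -0.218] f [-5.47  2.49  5.82] op 0.0215
t 16.05 pos [0.5276 0.1711 0.1216] rot [-3.141e+00 -1.000e-03  1.963e+00] R 0.0607 deg 81.99 Frad 4.1 Ftan_cw -3.3 Fz 6.4 op 0.0215
```

View pics/d2.png

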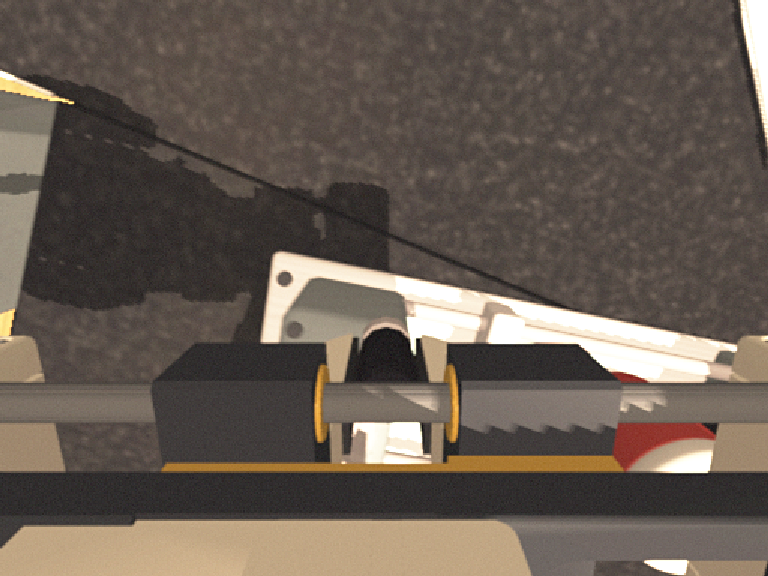

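Emit:
jog_arm:
  series:
    - [-1, [-0.006, 0.0086, 0], [0, 0, 0]]
    - [-1, [-0.0134, 0.016, 0], [0, 0, 0]]
    - [-1, [-0.022, 0.022, 0], [0, 0, 0]]
    - [-1, [-0.0315, 0.0264, 0], [0, 0, 0]]
    - [-1, [-0.0416, 0.0291, 0], [0, 0, 0]]
    - [-1, [-0.052, 0.03, 0], [0, 0, 0]]
    - [-1, [-0.0624, 0.0291, 0], [0, 0, 0]]
    - [-1, [-0.0725, 0.0264, 0], [0, 0, 0]]
    - [-1, [-0.082, 0.022, 0], [0, 0, 0]]
    - [-1, [-0.0906, 0.016, 0], [0, 0, 0]]
    - [-1, [-0.098, 0.0086, 0], [0, 0, 0]]
    - [-1, [-0.104, 0, 0], [0, 0, 0]]

```text
time: 17.05
tool_pos: [0.5661, 0.0752, 0.1215]
tool_rot: [3.141, -0.002, 1.963]
contact_force: [0.5, 7.1, 3.1]
opening: 0.0219
```

```bash
python3 -c "
from h import *
st(); c=wrist('d3'); st()
"
```

```text
t 17.05 pos [0.5661 0.0752 0.1215] rot [ 3.141e+00 -2.000e-03  1.963e+00] R 0.0591 deg -37.26 Frad -3.9 Ftan_cw -6.0 Fz 3.1 op 0.0219
t 17.05 pos [0.5661 0.0752 0.1215] rot [ 3.1408e+00 -2.3000e-03  1.9625e+00] q [-0.003  0.526  1.54   0.003  1.076 -0.397] f [0.52 7.09 3.14] op 0.0219
t 17.1 pos [0.565  0.0739 0.1213] rot [-3.141e+00 -2.000e-03  1.962e+00] R 0.059 deg -38.93 Frad -3.3 Ftan_cw -2.3 Fz 3.8 op 0.0215
```

View pics/d3.png

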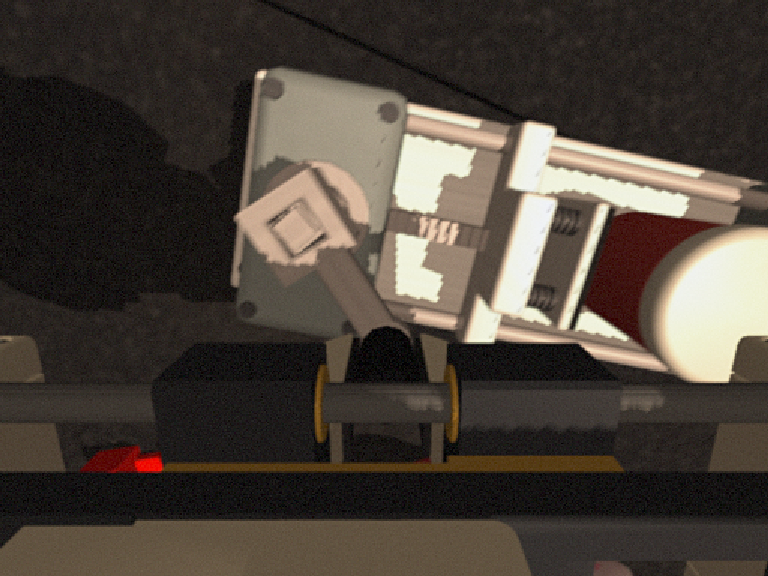

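```bash
cat >> h.py <<'E'
def prof(c,name=None):
    P=cloud(c); X,Y=visecoord(P); Z=P[...,2]
    zz=(Z>.071)&(Z<.082)&(abs(Y)<.028)&(X>.05)&(X<.2)
    hist,ed=np.histogram(X[zz],bins=np.arange(.05,.2,.001))
    occ=[round(e,3) for h,e in zip(hist,ed) if h>=4]
    runs=[]
    for e in occ:
        if runs and e-runs[-1][1]<=.0021: runs[-1][1]=e
        else: runs.append([e,e])
    print("runs z~.075:",[(a,round(b+.001,3)) for a,b in runs])
    m=(Z>.101)&(Z<.112)&(X>.1)&(X<.25)&(abs(Y)<.06)
    if m.sum()>50: print('tin',cv2.minEnclosingCircle(np.stack([X[m],Y[m]],-1).astype(np.float32)))
    # tin body front
    m=(Z>.03)&(Z<.07)&(X>.1)&(X<.2)&(abs(Y+.0034)<.004)&(c['img'][...,0].astype(int)>2*c['img'][...,1])
    if m.sum()>5: print('tin front',np.percentile(X[m],[5,50]),m.sum())
E
python3 -c "
from h import *
for n in ('c7','c8','c9','d3'):
  print(n); prof(dict(np.load(n+'.npz')))
"
```

```text
c7
runs z~.075: [(np.float64(0.06), np.float64(0.079)), (np.float64(0.096), np.float64(0.108)), (np.float64(0.15), np.float64(0.161))]
tin ((0.18488891422748566, -0.0033549247309565544), 0.03619634360074997)
tin front [0.1504605  0.15104153] 109
c8
runs z~.075: [(np.float64(0.061), np.float64(0.081)), (np.float64(0.097), np.float64(0.108)), (np.float64(0.151), np.float64(0.166)), (np.float64(0.168), np.float64(0.171))]
tin ((0.18551050126552582, -0.003166799433529377), 0.0362517349421978)
tin front [0.15117023 0.15181621] 123
c9
runs z~.075: [(np.float64(0.061), np.float64(0.08)), (np.float64(0.097), np.float64(0.108)), (np.float64(0.15), np.float64(0.171))]
tin ((0.16183656454086304, -0.007677667774260044), 0.02615126594901085)
tin front [0.15084347 0.15162028] 321
d3
runs z~.075: [(np.float64(0.089), np.float64(0.108)), (np.float64(0.125), np.float64(0.136)), (np.float64(0.15), np.float64(0.171))]
tin ((0.18031707406044006, -0.0031572841107845306), 0.03556174784898758)
tin front [0.15106305 0.15161704] 185
```

Emit:
jog_arm:
  series:
    - [-1, [-0.0044, -0.0095, 0], [0, 0, 0]]
    - [-1, [-0.0071, -0.0196, 0], [0, 0, 0]]
    - [-1, [-0.008, -0.03, 0], [0, 0, 0]]
    - [-1, [-0.0071, -0.0404, 0], [0, 0, 0]]
    - [-1, [-0.0044, -0.0505, 0], [0, 0, 0]]
    - [-1, [0, -0.06, 0], [0, 0, 0]]
    - [-1, [0.006, -0.0686, 0], [0, 0, 0]]
    - [-1, [0.0134, -0.076, 0], [0, 0, 0]]
    - [-1, [0.022, -0.082, 0], [0, 0, 0]]
    - [-1, [0.0315, -0.0864, 0], [0, 0, 0]]
    - [-1, [0.0416, -0.0891, 0], [0, 0, 0]]
    - [-1, [0.052, -0.09, 0], [0, 0, 0]]

```text
time: 18.1
tool_pos: [0.4632, 0.0869, 0.1217]
tool_rot: [-3.141, 0.003, 1.963]
contact_force: [-1.5, -5.2, 5.8]
opening: 0.0215
```

```bash
python3 -c "
from h import *
st(); c=wrist('d4'); prof(c); t=eyes.read_camera('top'); s=eyes.read_camera('scene'); save(s['img'],'d4s.png',(170,110,330,250),4.5); st()
prof(t)
"
```

```text
t 18.1 pos [0.4632 0.0869 0.1217] rot [-3.141e+00  3.000e-03  1.963e+00] R 0.0609 deg -156.69 Frad 3.4 Ftan_cw -4.2 Fz 5.8 op 0.0215
t 18.1 pos [0.4632 0.0869 0.1217] rot [-3.1411e+00  2.7000e-03  1.9629e+00] q [ 0.024  0.365  1.817 -0.003  0.959 -0.366] f [-1.47 -5.22  5.79] op 0.0215
runs z~.075: [(np.float64(0.099), np.float64(0.118))]
t 18.25 pos [0.4628 0.0878 0.1217] rot [-3.141e+00  1.000e-03  1.964e+00] R 0.0609 deg -157.58 Frad 4.1 Ftan_cw -2.2 Fz 5.4 op 0.0216
runs z~.075: [(np.float64(0.099), np.float64(0.117)), (np.float64(0.135), np.float64(0.145))]
tin ((0.184849813580513, -0.0042810747399926186), 0.03625042736530304)
```

View pics/d4.png

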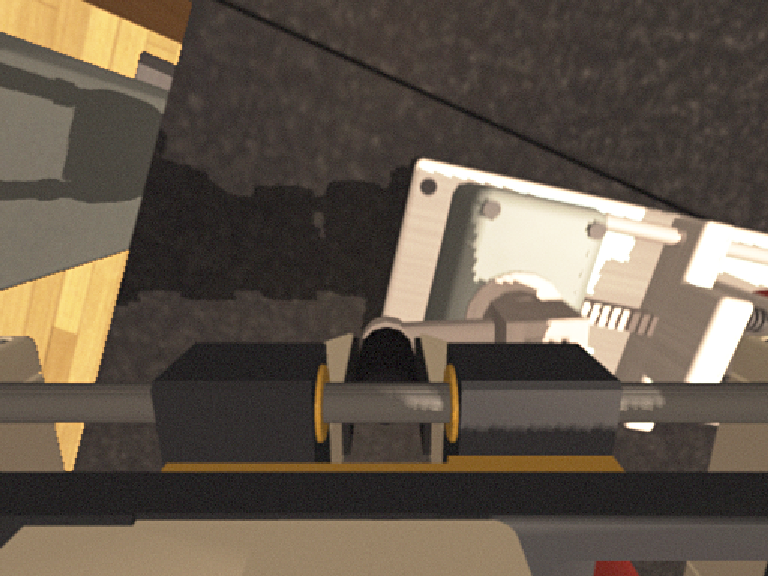

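View pics/d4s.png

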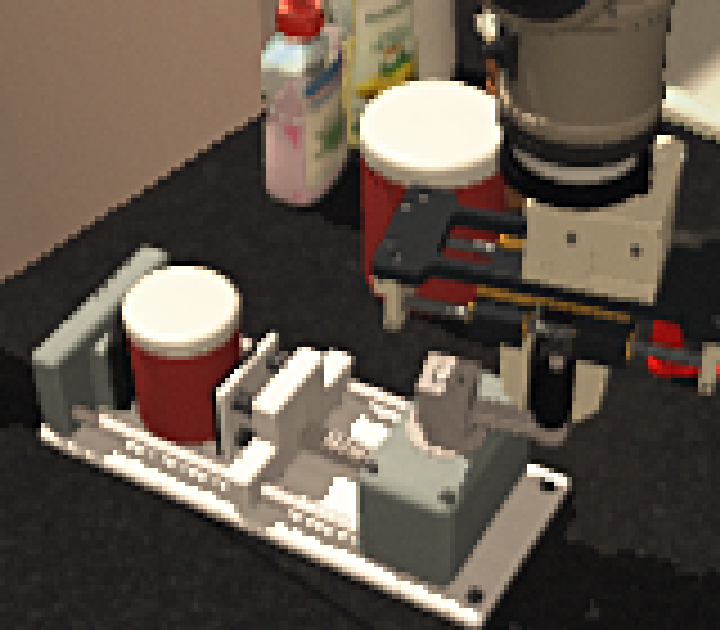

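Emit:
jog_arm:
  series:
    - [-1, [0.0052, 0.0002, 0], [0, 0, 0]]
    - [-1, [0.0104, 0.0009, 0], [0, 0, 0]]
    - [-1, [0.0155, 0.002, 0], [0, 0, 0]]
    - [-1, [0.0205, 0.0036, 0], [0, 0, 0]]
    - [-1, [0.0254, 0.0056, 0], [0, 0, 0]]
    - [-1, [0.03, 0.008, 0], [0, 0, 0]]
    - [-1, [0.0344, 0.0109, 0], [0, 0, 0]]
    - [-1, [0.0386, 0.014, 0], [0, 0, 0]]

```text
time: 18.92
tool_pos: [0.4601, 0.1285, 0.1214]
tool_rot: [-3.138, 0.001, 1.963]
contact_force: [-6.2, -3.7, 8.7]
opening: 0.021
```

```bash
python3 -c "
from h import *
st(); t=eyes.read_camera('top'); np.savez('e1.npz',**t); prof(t);  t=eyes.read_camera('top'); prof(t);st()
"
```

```text
t 18.92 pos [0.4601 0.1285 0.1214] rot [-3.138e+00  1.000e-03  1.963e+00] R 0.0615 deg 163.5 Frad 4.9 Ftan_cw -5.3 Fz 8.7 op 0.021
runs z~.075: [(np.float64(0.103), np.float64(0.12)), (np.float64(0.139), np.float64(0.148))]
tin ((0.1848120093345642, -0.004350832663476467), 0.03621738776564598)
runs z~.075: [(np.float64(0.102), np.float64(0.12)), (np.float64(0.138), np.float64(0.149))]
tin ((0.18508052825927734, -0.004452235996723175), 0.03616052493453026)
t 19.02 pos [0.4603 0.129  0.1214] rot [-3.138  0.     1.964] R 0.0615 deg 162.98 Frad 5.6 Ftan_cw -3.9 Fz 7.8 op 0.0214
```

Emit:
jog_arm:
  series:
    - [-1, [0.0038, 0.0036, 0], [0, 0, 0]]
    - [-1, [0.0074, 0.0074, 0], [0, 0, 0]]
    - [-1, [0.0105, 0.0116, 0], [0, 0, 0]]
    - [-1, [0.0134, 0.016, 0], [0, 0, 0]]
    - [-1, [0.0158, 0.0206, 0], [0, 0, 0]]
    - [-1, [0.0178, 0.0255, 0], [0, 0, 0]]

```text
time: 19.52
tool_pos: [0.4764, 0.1553, 0.1213]
tool_rot: [-3.137, -0.001, 1.963]
contact_force: [-7.9, 0.6, 7.7]
opening: 0.0214
```

```bash
cat >> h.py <<'E'
def prof2(c,lab=""):
    # mean positions: jaw block & pad plate edges via half-height of z profile on fine bins
    P=cloud(c); X,Y=visecoord(P); Z=P[...,2]
    zz=(Z>.070)&(Z<.083)&(abs(Y)<.028)&(X>.08)&(X<.153)
    x=np.sort(X[zz]); g=np.diff(x); i=np.argmax(g*((x[:-1]>.1)))
    a,b=x[:i+1],x[i+1:]
    print(lab,"jaw mean %.4f  pad mean %.4f  diff %.4f  padmax %.4f n %d %d gap %.4f"%(a.mean(),b.mean(),b.mean()-a.mean(),np.percentile(b,97),len(a),len(b),g[i]))
E
python3 -c "
from h import *
prof2(dict(np.load('e1.npz')),'490')
st(); t=eyes.read_camera('top'); np.savez('e2.npz',**t); prof(t); prof2(t,'520'); t=eyes.read_camera('top'); prof2(t);st()
"
```

```text
490 jaw mean 0.1115  pad mean 0.1431  diff 0.0315  padmax 0.1508 n 112 69 gap 0.0060
t 19.52 pos [0.4764 0.1553 0.1213] rot [-3.137e+00 -1.000e-03  1.963e+00] R 0.0615 deg 133.94 Frad 5.9 Ftan_cw -5.3 Fz 7.7 op 0.0214
runs z~.075: [(np.float64(0.106), np.float64(0.123)), (np.float64(0.14), np.float64(0.151))]
tin ((0.18476778268814087, -0.004667817149311304), 0.036080215126276016)
520 jaw mean 0.1140  pad mean 0.1443  diff 0.0304  padmax 0.1506 n 116 77 gap 0.0052
 jaw mean 0.1141  pad mean 0.1452  diff 0.0311  padmax 0.1506 n 111 72 gap 0.0105
t 19.62 pos [0.477  0.1558 0.1213] rot [-3.138e+00 -1.000e-03  1.963e+00] R 0.0615 deg 133.28 Frad 5.3 Ftan_cw -2.7 Fz 8.3 op 0.0215
```

Emit:
jog_arm:
  series:
    - [-1, [0.0016, 0.005, 0], [0, 0, 0]]
    - [-1, [0.0027, 0.0101, 0], [0, 0, 0]]
    - [-1, [0.0034, 0.0153, 0], [0, 0, 0]]
    - [-1, [0.0036, 0.0205, 0], [0, 0, 0]]
    - [-1, [0.0034, 0.0257, 0], [0, 0, 0]]
    - [-1, [0.0027, 0.0309, 0], [0, 0, 0]]

```text
time: 20.12
tool_pos: [0.5042, 0.1703, 0.1214]
tool_rot: [-3.138, -0.002, 1.963]
contact_force: [-6.8, 3.8, 7.0]
opening: 0.0214
```

```bash
python3 -c "
from h import *
st(); t=eyes.read_camera('top'); np.savez('e3.npz',**t); prof(t); prof2(t,'550'); t=eyes.read_camera('top'); np.savez('e3b.npz',**t);prof2(t);prof(t);st(); s=eyes.read_camera('scene'); np.savez('e3s.npz',**s);save(s['img'],'e3s.png',(170,110,330,250),4.5); save(t['img'],'e3t.png',(210,100,290,230),4.5);save(np.load('e1.npz')['img'],'e1t.png',(210,100,290,230),4.5);
"
```

```text
t 20.12 pos [0.5042 0.1703 0.1214] rot [-3.138e+00 -2.000e-03  1.963e+00] R 0.0611 deg 104.08 Frad 5.4 Ftan_cw -5.6 Fz 7.0 op 0.0214
runs z~.075: [(np.float64(0.108), np.float64(0.126)), (np.float64(0.142), np.float64(0.152))]
tin ((0.18670788407325745, -0.004100748337805271), 0.03607865050435066)
550 jaw mean 0.1167  pad mean 0.1465  diff 0.0298  padmax 0.1524 n 113 72 gap 0.0031
 jaw mean 0.1168  pad mean 0.1470  diff 0.0302  padmax 0.1523 n 110 70 gap 0.0064
runs z~.075: [(np.float64(0.109), np.float64(0.126)), (np.float64(0.143), np.float64(0.153))]
tin ((0.18692024052143097, -0.0036210929974913597), 0.03598116710782051)
tin front [0.10053288 0.10396078] 9
t 20.22 pos [0.5051 0.1705 0.1214] rot [-3.140e+00 -2.000e-03  1.963e+00] R 0.0611 deg 103.26 Frad 4.7 Ftan_cw -4.3 Fz 7.3 op 0.0214
```

View pics/e3s.png

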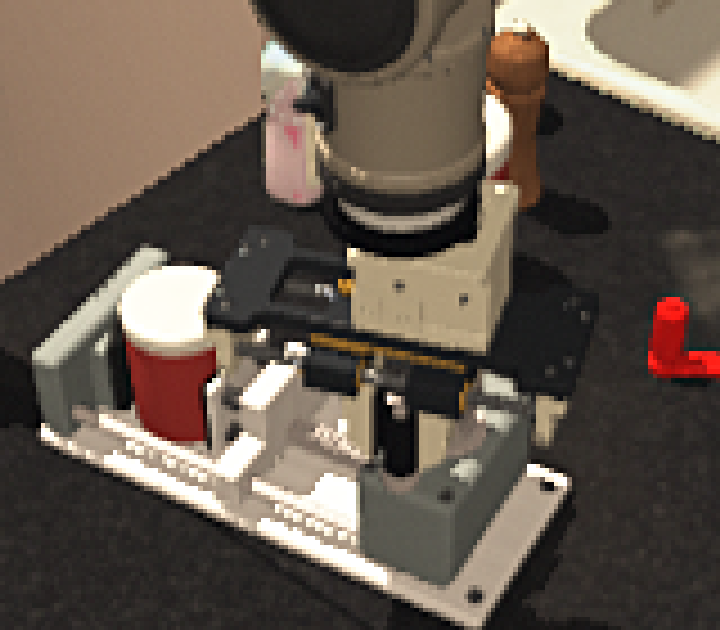

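View pics/e3t.png

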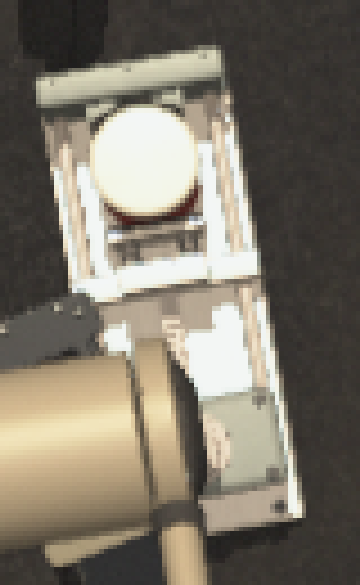

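Emit:
jog_arm:
  series:
    - [-1, [-0.0011, 0.0051, 0], [0, 0, 0]]
    - [-1, [-0.0027, 0.0101, 0], [0, 0, 0]]
    - [-1, [-0.0047, 0.015, 0], [0, 0, 0]]
    - [-1, [-0.0071, 0.0196, 0], [0, 0, 0]]
    - [-1, [-0.01, 0.024, 0], [0, 0, 0]]
    - [-1, [-0.0131, 0.0282, 0], [0, 0, 0]]
    - [-1, [-0.0167, 0.032, 0], [0, 0, 0]]
    - [-1, [-0.0205, 0.0356, 0], [0, 0, 0]]
    - [-1, [-0.0247, 0.0387, 0], [0, 0, 0]]
    - [-1, [-0.0291, 0.0416, 0], [0, 0, 0]]

```text
time: 21.1
tool_pos: [0.5543, 0.1596, 0.1214]
tool_rot: [-3.139, -0.002, 1.963]
contact_force: [-5.4, 3.7, 6.7]
opening: 0.0216
```

```bash
python3 -c "
from h import *
st(); t=eyes.read_camera('top'); np.savez('e4.npz',**t); prof(t); prof2(t,'600'); t=eyes.read_camera('top'); prof2(t);c=wrist('e4w');prof(c);st();save(t['img'],'e4t.png',(210,100,290,230),4.5)
"
```

```text
t 21.1 pos [0.5543 0.1596 0.1214] rot [-3.139e+00 -2.000e-03  1.963e+00] R 0.06 deg 54.05 Frad -0.2 Ftan_cw -6.5 Fz 6.7 op 0.0216
runs z~.075: [(np.float64(0.144), np.float64(0.154))]
tin ((0.1876668483018875, -0.004583984613418579), 0.03606272116303444)
600 jaw mean 0.1240  pad mean 0.1473  diff 0.0233  padmax 0.1522 n 5 57 gap 0.0097
 jaw mean 0.1274  pad mean 0.1470  diff 0.0196  padmax 0.1526 n 3 59 gap 0.0069
t 21.2 pos [0.5549 0.1591 0.1215] rot [-3.1401e+00 -1.5000e-03  1.9627e+00] q [ 1.460e-01  5.370e-01  1.520e+00  1.000e-03  1.087e+00 -2.470e-01] f [-3.38  3.41  6.5 ] op 0.0218
runs z~.075: []
tin ((0.18248210847377777, 0.013271644711494446), 0.02461005561053753)
t 21.25 pos [0.5548 0.1592 0.1215] rot [-3.140e+00 -1.000e-03  1.963e+00] R 0.06 deg 53.42 Frad 0.7 Ftan_cw -4.2 Fz 6.7 op 0.0214
```

View pics/e4t.png

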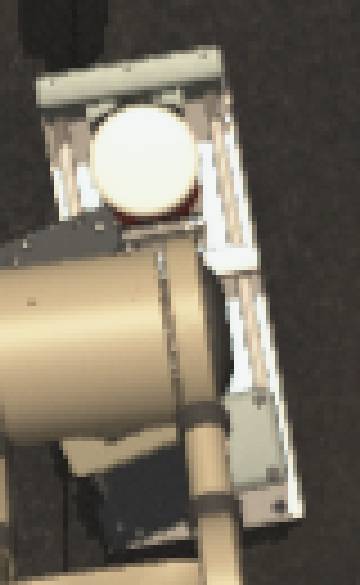

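View pics/e4w.png

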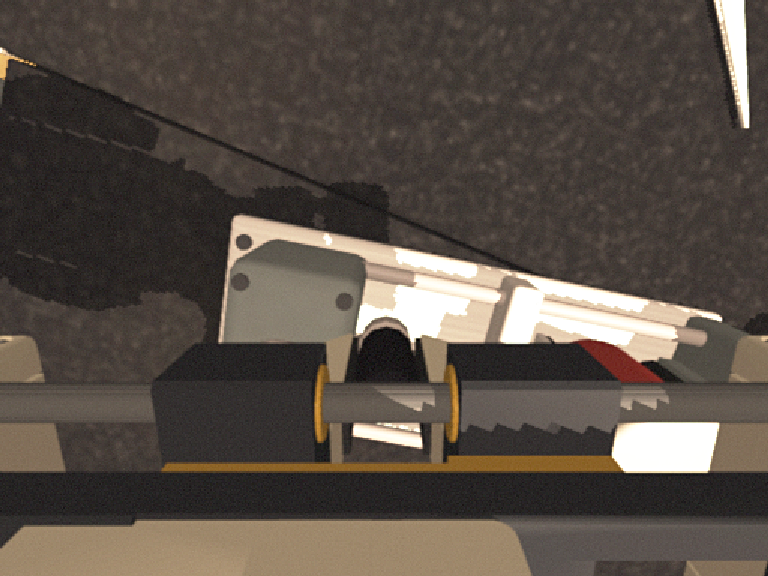

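Emit:
jog_arm:
  series:
    - [-1, [-0.0046, 0.0024, 0], [0, 0, 0]]
    - [-1, [-0.0095, 0.0044, 0], [0, 0, 0]]
    - [-1, [-0.0145, 0.006, 0], [0, 0, 0]]
    - [-1, [-0.0196, 0.0071, 0], [0, 0, 0]]
    - [-1, [-0.0196, 0.0071, 0], [0, 0, 0]]
    - [-1, [-0.0196, 0.0071, 0], [0, 0, 0]]

```text
time: 21.75
tool_pos: [0.5687, 0.1439, 0.1215]
tool_rot: [-3.14, -0.002, 1.963]
contact_force: [-3.6, 4.0, 6.1]
opening: 0.0218
```

```bash
python3 -c "
from h import *
st()
"
```

```text
t 21.75 pos [0.5687 0.1439 0.1215] rot [-3.140e+00 -2.000e-03  1.963e+00] R 0.0595 deg 33.52 Frad -0.7 Ftan_cw -5.3 Fz 6.1 op 0.0218
```

Emit:
jog_arm:
  series:
    - [-0.3, [0, 0, 0], [0, 0, 0]]
    - [-0.3, [0, 0, 0], [0, 0, 0]]
    - [-0.3, [0, 0, 0], [0, 0, 0]]
    - [-0.3, [0, 0, 0], [0, 0, 0]]
    - [-0.3, [0, 0, -0.015], [0, 0, 0]]
    - [-0.3, [0, 0, -0.04], [0, 0, 0]]
    - [-0.3, [0, 0, -0.07], [0, 0, 0]]
    - [-0.3, [0, 0, -0.1], [0, 0, 0]]
    - [-0.3, [-0.02, 0, -0.12], [0, 0, 0]]
    - [-0.3, [-0.05, 0, -0.12], [0, 0, 0]]
    - [-0.3, [-0.07, 0, -0.12], [0, 0, 0]]
    - [-0.3, [-0.07, 0, -0.12], [0, 0, 0]]

```text
time: 22.75
tool_pos: [0.5979, 0.075, 0.2413]
tool_rot: [3.141, 0.002, 1.959]
contact_force: [0.2, 0.1, -0.3]
opening: 0.0325
```

```bash
python3 -c "
from h import *
st(); c=wrist('f1'); prof(c); prof2(c); t=eyes.read_camera('top'); prof(t); prof2(t); s=eyes.read_camera('scene'); save(s['img'],'f1s.png',(170,110,330,250),4.5)
P=cloud(c);Z=P[...,2];
m=(Z>.123)&(Z<.135)&(np.hypot(P[...,0]-.5191,P[...,1]-.111)<.024); print('hub',cv2.minAreaRect(P[m][:,:2].astype(np.float32)),np.median(Z[m]))
m=(Z>.148)&(Z<.158)&(np.hypot(P[...,0]-AX[0],P[...,1]-AX[1])<.09); print('knob',P[m].mean(0))
for n in('c7','c9','d3'): prof2(dict(np.load(n+'.npz')),n)
"
```

```text
t 22.75 pos [0.5979 0.075  0.2413] rot [3.141e+00 2.000e-03 1.959e+00] R 0.0866 deg -24.56 Frad 0.2 Ftan_cw -0.2 Fz -0.3 op 0.0325
t 22.75 pos [0.5979 0.075  0.2413] rot [3.1412e+00 2.1000e-03 1.9594e+00] q [-1.000e-03  4.760e-01  1.273e+00 -2.000e-03  1.391e+00 -3.900e-01] f [ 0.25  0.13 -0.3 ] op 0.0325
runs z~.075: [(np.float64(0.115), np.float64(0.134)), (np.float64(0.144), np.float64(0.166))]
tin ((0.18882475793361664, -0.0034005173947662115), 0.036144450306892395)
 jaw mean 0.1238  pad mean 0.1484  diff 0.0246  padmax 0.1528 n 861 421 gap 0.0103
runs z~.075: []
tin ((0.197037011384964, 0.000964098609983921), 0.03408857434988022)Traceback (most recent call last):
  File "<string>", line 3, in <module>
    st(); c=wrist('f1'); prof(c); prof2(c); t=eyes.read_camera('top'); prof(t); prof2(t); s=eyes.read_camera('scene'); save(s['img'],'f1s.png',(170,110,330,250),4.5)
                                                                                ~~~~~^^^
  File "h.py", line 65, in prof2
    x=np.sort(X[zz]); g=np.diff(x); i=np.argmax(g*((x[:-1]>.1)))
                                      ~~~~~~~~~^^^^^^^^^^^^^^^^^
    return _wrapfunc(a, 'argmax', axis=axis, out=out, **kwds)
    return bound(*args, **kwds)
ValueError: attempt to get argmax of an empty sequence
```

View pics/f1.png

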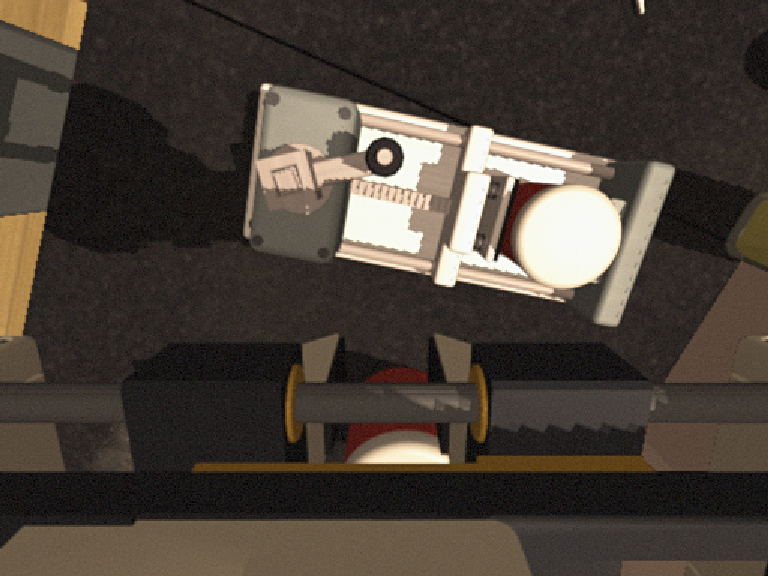

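```bash
python3 -c "
from h import *
for n in('c8','c9','d3','f1'):
  c=dict(np.load(n+'.npz'));P=cloud(c); X,Y=visecoord(P); Z=P[...,2]
  zz=(Z>.071)&(Z<.081)&(abs(Y)<.026)&(X>.05)&(X<.152); x=np.sort(X[zz]); g=np.diff(x); i=np.argmax(g); a,b=x[:i+1],x[i+1:]
  print(n,'gap',g[i].round(4),'jaw',np.percentile(a,[3,50,97]).round(4),'pad',np.percentile(b,[3,50,97]).round(4))
c=dict(np.load('f1.npz'));P=cloud(c);Z=P[...,2]
m=(Z>.123)&(Z<.135)&(np.hypot(P[...,0]-.5191,P[...,1]-.111)<.024); print('hub',cv2.minAreaRect(P[m][:,:2].astype(np.float32)),np.median(Z[m]))
m=(Z>.148)&(Z<.158)&(np.hypot(P[...,0]-AX[0],P[...,1]-AX[1])<.09); k=P[m].mean(0); print('knob',k,np.degrees(np.arctan2(k[1]-.111,k[0]-.5191)))
s=eyes.read_camera('scene'); save(s['img'],'f1s.png',(170,110,330,250),4.5)
"
```

```text
c8 gap 0.0424 jaw [0.0624 0.0754 0.1068] pad [0.1511 0.1516 0.1519]
c9 gap 0.0418 jaw [0.0621 0.0747 0.1065] pad [0.1506 0.1515 0.152 ]
d3 gap 0.017 jaw [0.0899 0.0976 0.1064] pad [0.1257 0.1303 0.1517]
f1 gap 0.0107 jaw [0.1158 0.1238 0.1326] pad [0.1447 0.1478 0.1517]
hub ((0.5195221900939941, 0.11147670447826385), (0.0304490365087986, 0.02999481000006199), 34.4428596496582) 0.12775949986564752
knob [0.56902481 0.14572996 0.15223343] 34.82422099162013
```

View pics/f1s.png

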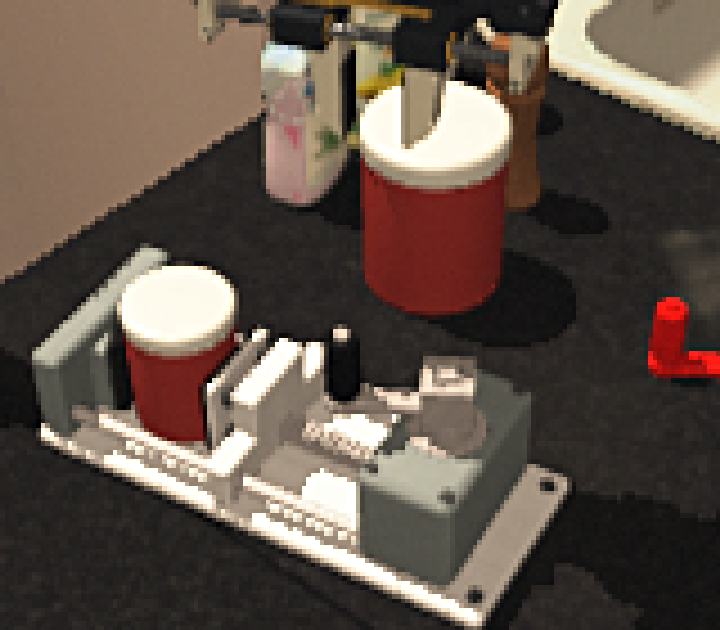

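```bash
python3 -c "
from h import *
print(job.hand_in()); print(status.observe()['time'])"
```

```text
the job is handed in; nothing more can be done
None
the job is handed in; nothing more can be done
```

I fitted the steel crank fully home on the shaft, wound it clockwise about 619°, then let go and handed in at about 23 s. The tin is clamped. I have no verdict back.

- **Seating:** I gripped the hub, lowered it onto the square and felt the collar with about 14 N. The hub top still reads 0.128 m, with the shaft about 2 mm proud, both before winding and after release.
- **Contact and extra turn:** The pad met the tin at about 523° (roughly 1.45 turns). It pushed the tin about 2 mm into the fixed V jaw, so the winding past contact was about 95°.
- **Pad compression:** It measures 6.3 to 6.9 mm, depending on which edges I compare, against the nominal 7.5 mm. That is about 23 N on the tin. I stopped there because part of the extra turn went into sliding the tin home.
- **Forces and clearance:** Readings while winding stayed under about 10 N. The last scene view shows the gripper clear of everything, and no bystander in view looks disturbed. The salt shaker and scissors are outside that crop, and I did not check them again.
- **Camera disagreements:** The shaft axis differed by about 1 mm between views; I used the mean. I could not use the top camera for a final check because the arm blocked its view, so the final numbers come from the wrist camera.

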